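# Sort the loose stationery into the lending-desk trays

## Robot

A 6-joint arm with a two-finger parallel gripper is mounted at the origin on a cart in front of the work surface, level with it; the furniture and walls round the work are solid. World frame = base frame: x ahead of the robot, y to its left, z up, the work surface at z = 0. Lengths are in m, angles in rad, forces in N, time in s.
With the tool pointing down it reaches from about 0.35 to 0.775 m from the base axis. Payload 5.5 kg.
Tool frame: the origin (TCP) lies at the very end of the fingers, on their centre line; the grasp point (between the pads) lies 19 mm behind it; z points along the fingers, y is the line along which they close (so a half turn about z gives the same grasp; the last joint's range is limited). The gripper opens to 85 mm and grips with 20 to 120 N. Pads are 22 mm wide; open, the fingers measure 114 mm over their backs; the gripper's body (76 mm by 85 mm) begins 54 mm behind the grasp point. The pads swing forward as they close: fully open they stand 13 mm farther back than shut.
Start: joints at [0.991, 0.313, 0.046, 1.304, 0, 1.431], TCP at [0.245, 0.52, 0.231] pointing down, gripper open.
Joint ranges: [-2.76, 2.76], [-0.86, 1.69], [-1.03, 1.26], [-2.2, 2.34], [-1.47, 1.5], [-3.14, 3.14]. Speed limits (rad/s): [2.57, 2.57, 3.14, 3.14, 3.14, 3.14].

## Interface

Orientations are given as a unit quaternion [w, x, y, z].
In Python, from workcell import ctrl gives the robot as it stands.
- The arm moves only by the shell command python3 -m pendant 'ROWS' [FORCE]. ROWS is JSON, a list of rows, each an object of numbers: "tx", "ty", "tz": the shift along the tool's x, y, z in units of 40 mm (1.0 is 40 mm); "rx", "ry", "rz": the turn, a rotation vector about the tool's x, y, z in units of 8 degrees (1.0 is 8 degrees); "hand": the finger opening in mm, from 0 to 85.4. In form: [{"tx": .., "ty": .., "tz": .., "rx": .., "ry": .., "rz": .., "hand": ..}, ...]. A call has exactly 8 rows; each row shifts and turns the commanded pose from where the row before left it, along the tool's axes as they then stand; what a row does not reach is not made up. A row lasts 1/10 s, in which the tool goes at most 50 mm and 8.59 degrees, less where a joint would pass 70% of its speed; a pose out of reach is approached as far as the arm can. A call is refused whole if a number of a shift passes 1 or a number of a turn 1, either way. A call with a gripper value outside its range is refused whole. The fingers move at their own pace and stop on an object; FORCE is the grip in N (left out, the last holds). Time passes only in rows, so rows that do not move let the fingers close, or fill a call up. It gives the time, the measured TCP pose, the force, the opening and the grip force at its end, in the units of the state.
- ctrl.observe(): the state, without advancing time (a new reading comes with each control period).
- ctrl.get_image(name): name is "scene" or "top" or "wrist"; returns a dict with "img" (480x640x3 uint8, red, green, blue), "depth" (480x640 float32, m along the optical axis (not along the pixel's ray), 0 where there is no reading), "fx", "fy", "cx", "cy" (pixels), "k1" (the pictures are not rectified: a ray, as slopes to the right and down, at radius r is drawn at 1 + k1 r^2 times it, then the intrinsics apply), "view" (4x4, takes a point from world to camera coordinates); the wrist camera has in their place "hand_eye" (4x4, takes a point from camera to tool coordinates, whose origin is the TCP and whose axes are the flange's). Camera axes: x right, y down, z forward; pixel columns grow to the right and rows downward; lengths in m; the calibration is good to about 2 mm. A picture is of the moment at which its call begins: read the wrist's pose just before it.
- ctrl.sign_off(): hands the job in; it is judged then, once.
The state is a dict: "time": time; "joint_positions": joint angles; "joint_vel": joint speeds; "joint_torque": joint torques, N m; "eef_pos": TCP position; "tcp_rot": TCP orientation; "force": force on the tool from outside, world axes, zero at the start; "moment": the same for the moment, N m; "grip_width": finger opening in m; "gripper_force": force on a finger pad.
Only numpy, scipy, OpenCV 4.12 (cv2) and the standard library are available. Lean on these libraries where they do the work, as an engineer would, in place of code of your own. Each camera call takes 0.05 s, during which the arm holds its last target. There are 200 camera calls.

## Task

Clear up the desk: lay both pens lengthways in the long grey-lined tray, both binder clips in the square tray and the eraser in the middle of the round dish. Each thing must lie flat on the floor of its tray, none on top of another, the same side up as now. Leave the memory stick and the roll of tape where they are, and do not use the large black tray at the far left.

Things in the scene. Friction and masses are not known exactly. Their poses are not given: they have to be found in the camera images.
- pen_black: White and black pen, 12x137x12 mm (x, y, z), lying flat. Origin on the underside at mid-length; z up, its long axis is y; axis of the barrel 6 mm up. Grip it across the barrel (along its x) at the origin. About 16 g.
- pen_blue: Blue and black pen, 12x137x12 mm (x, y, z), lying flat. Origin on the underside at mid-length; z up, its long axis is y; axis of the barrel 6 mm up. Grip it across the barrel (along its x) at the origin. About 16 g.
- clip_a: One of two like binder clips lying down, 44x32x16 mm (x, y, z), about 20 g. Origin on the underside, mid-length; z up. Black body from x = -2 to +22 mm, up to 16 mm high, with flat upright end faces at y = +-16 mm; two thin wire handles, at most 4 mm high, reach back to x = -22 mm. Grip it along y across the 32 mm end faces, at x = +12 mm.
- clip_b: One of two like binder clips lying down, 44x32x16 mm (x, y, z), about 20 g. Origin on the underside, mid-length; z up. Black body from x = -2 to +22 mm, up to 16 mm high, with flat upright end faces at y = +-16 mm; two thin wire handles, at most 4 mm high, reach back to x = -22 mm. Grip it along y across the 32 mm end faces, at x = +12 mm.
- eraser: Eraser: a plain rectangular block, white with a blue sleeve, 21x46x12 mm (x, y, z). Origin at the centre of its underside; z up. Grip it along its x across the 21 mm width. About 20 g.
- long_tray: The long tray: fixed open rectangular dark steel tray with a grey lining, outside 106x174x14 mm (x, y, z), long side along y, walls and floor 3 mm thick (inside 100x168 mm, floor 3 mm above the origin, rim at 14 mm). Origin at the centre of its underside, on the worktop. It does not move.
- square_tray: The square tray: fixed open dark steel tray with a grey lining, outside 112x112x16 mm, walls and floor 3 mm thick (inside 106x106 mm, floor 3 mm above the origin, rim at 16 mm). Origin at the centre of its underside, on the worktop; sides along x and y. It does not move.
- round_dish: The round dish: fixed open dark steel dish with a grey lining, 104 mm outside diameter, 16 mm high, wall and floor 3 mm (inside about 96 mm across, floor 3 mm above the origin). Origin at the centre of its underside, on the worktop. It does not move.
- memory_stick: Bystander, to be left alone: loose blue memory stick with a metal plug at one end, 18x54x8 mm, lying flat; much like the eraser but thinner, with a narrow plug. Origin at the centre of its underside, long axis y.
- tape_roll: Bystander, to be left alone: loose roll of black tape lying flat, 54 mm across, 18 mm high. Origin at the centre of its underside.

How it is judged:
By the outcome, as a careful person would: the job done as asked, in the order asked, and still so for the second after the job is handed in, with the robot touching nothing.
It also fails if it takes over 112 s, if anything falls off the work surface, if the arm or the gripper's body presses on something with over 40 N, if the wrist force passes 120 N, or if a joint passes its speed limit or range.

## Working session

There is one attempt and no reset: what is moved stays moved. The work goes in short steps, Python scripts to look and compute and a shell command to move; the robot and the scene stay as the last step left them, time stands still between calls to the robot, and variables do not carry over. Pictures are saved under pics/ and viewed, at most 14 in all, crops included, and the job is handed in when it is done.

```bash
ls; mkdir -p pics
cat > h.py <<'E'
import numpy as np, cv2
from workcell import ctrl
from scipy.spatial.transform import Rotation as R
def Rt():
    s=ctrl.observe(); q=s["tcp_rot"]; T=np.eye(4)
    T[:3,:3]=R.from_quat([q[1],q[2],q[3],q[0]]).as_matrix(); T[:3,3]=s["eef_pos"]; return T,s
def grab(name,tag):
    T,s=Rt(); d=ctrl.get_image(name)
    c2w=np.linalg.inv(d["view"]) if "view" in d else T@d["hand_eye"]
    np.savez(f"pics/{tag}.npz",img=d["img"],depth=d["depth"],k=[d["fx"],d["fy"],d["cx"],d["cy"],d["k1"]],c2w=c2w)
    cv2.imwrite(f"pics/{tag}.png",d["img"][:,:,::-1]); return d
def world(tag,pts,z):
    """pixels -> world on plane z"""
    f=np.load(f"pics/{tag}.npz"); fx,fy,cx,cy,k1=f["k"]; out=[]
    zs=np.broadcast_to(z,len(pts))
    for (u,v),zz in zip(pts,zs):
        a=np.array([(u-cx)/fx,(v-cy)/fy]); b=a.copy()
        for _ in range(20): b=a/(1+k1*(b@b))
        r=f["c2w"][:3,:3]@[b[0],b[1],1]; o=f["c2w"][:3,3]; out.append(o+r*(zz-o[2])/r[2])
    return np.array(out)
def crop(tag,x0,y0,x1,y1,s,name):
    im=cv2.imread(f"pics/{tag}.png")[y0:y1,x0:x1]; cv2.imwrite(f"pics/{name}.png",cv2.resize(im,None,fx=s,fy=s,interpolation=cv2.INTER_CUBIC))
def plan(x,y,z,yaw):
    """yaw = world direction (deg) of tool y; prints remaining tool-axis units"""
    T,s=Rt(); p=T[:3,:3].T@(np.array([x,y,z])-T[:3,3])/.04
    yv=T[:3,1]; cur=np.degrees(np.arctan2(yv[1],yv[0])); d=(yaw-cur+90)%180-90
    print("t",s["time"],"pos",np.round(T[:3,3],4),"yaw",round(cur,1),"tool-units now",np.round(p,2),"world d mm",np.round((np.array([x,y,z])-T[:3,3])*1e3,1),"rz units",round(-d/8,2),"(neg=turn the other way",round(-(d-np.sign(d)*180)/8,2),") j6",round(s["joint_positions"][5],2),"zaxis",np.round(T[:3,2],3),"grip",s["grip_width"],s["gripper_force"])
E
python3 - <<'E'
from h import *
d=grab("top","top0");grab("scene","scene0")
T,s=Rt();print(np.round(T,3),s["time"]);print(np.round(np.load("pics/top0.npz")["c2w"],3),np.load("pics/top0.npz")["k"])
E
```

```text
pics
[[-0.905  0.426 -0.001  0.245]
 [ 0.426  0.905 -0.001  0.52 ]
 [ 0.    -0.002 -1.     0.23 ]
 [ 0.     0.     0.     1.   ]] 0.1
[[-2.000e-03 -9.940e-01  1.140e-01  3.890e-01]
 [-1.000e+00  2.000e-03 -1.000e-03  9.000e-03]
 [ 0.000e+00 -1.140e-01 -9.940e-01  1.037e+00]
 [ 0.000e+00  0.000e+00  0.000e+00  1.000e+00]] [4.56906268e+02 4.56906268e+02 3.25463185e+02 2.30227311e+02
 5.78346551e-03]
```

View pics/top0.png

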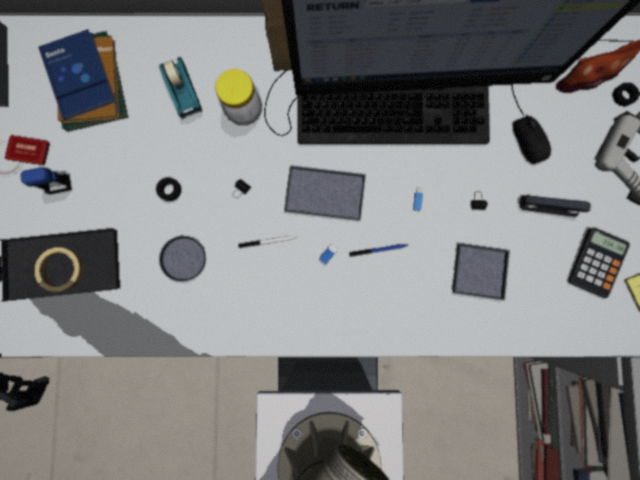

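View pics/scene0.png

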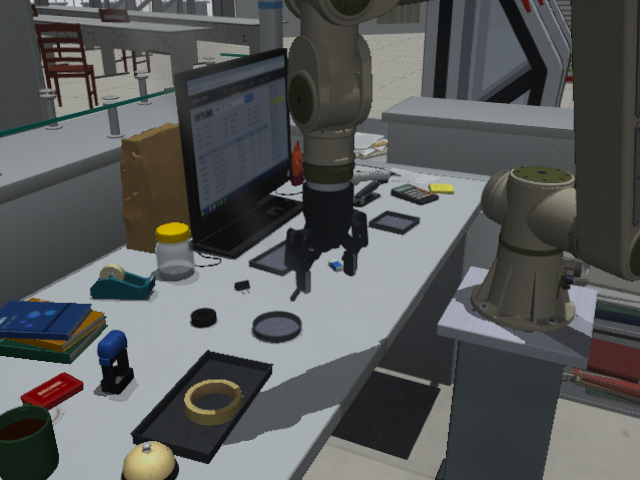

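The top view shows the black pen around (268,241), the blue pen (378,250), clips at (241,188) and (479,201), the eraser (328,254) and the memory stick (418,199). The long tray is at (325,193), the square tray at (480,271) and the dish at (183,258). The scene view shows the arm clear of the objects.

Run:
```python
from h import *
crop("top0",145,160,345,290,4,"c1");crop("top0",310,160,520,310,3.8,"c2")
```

```text
(no output)
```

View pics/c1.png

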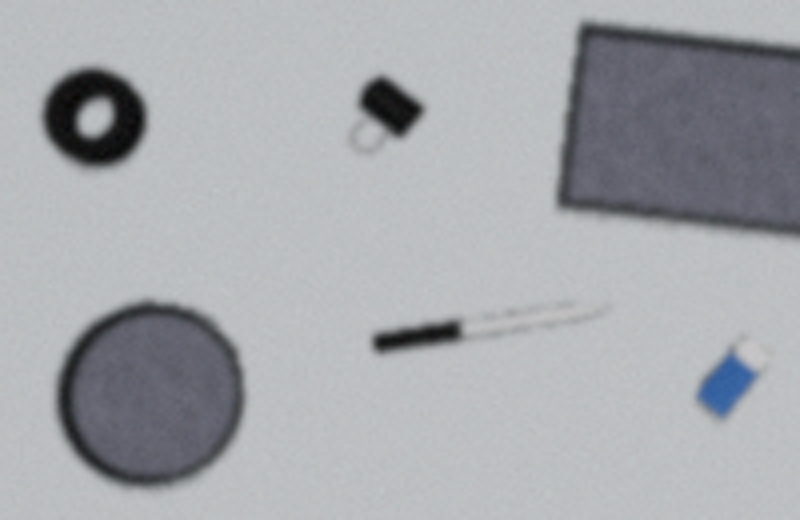

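View pics/c2.png

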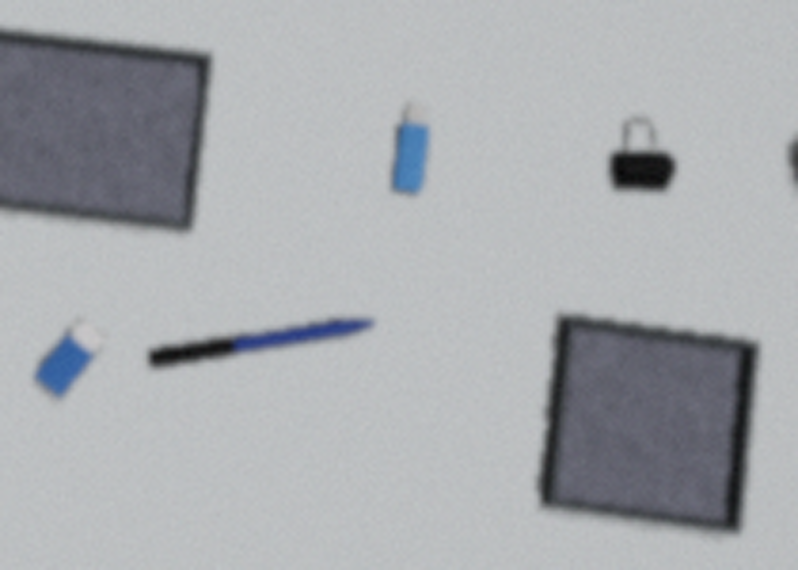

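Crops: the pens, eraser, clips and tray corners are all legible. The left clip has its body at (392,107) and handle toward (367,136), both in c1. The right clip has its body at (642,171) and handle toward (640,118), both in c2.

Run:
```python
from h import *
A=lambda *p:[(145+(u+.5)/4-.5,160+(v+.5)/4-.5) for u,v in p]
B=lambda *p:[(310+(u+.5)/3.8-.5,160+(v+.5)/3.8-.5) for u,v in p]
def rep(n,P,z):
    w=world("top0",P,z)
    print(n,np.round(w[:,:2]*1e3,0).tolist(),"mean",np.round(w[:,:2].mean(0)*1e3,1)); return w
def ang(a,b): print("   ang",np.round(np.degrees(np.arctan2(*(b-a)[1::-1])),1),"len",np.round(np.linalg.norm((b-a)[:2])*1e3,1))
w=rep("penK",A((376,343),(608,307)),.006);ang(*w)
w=rep("penB",B((150,358),(375,322)),.006);ang(*w)
w=rep("clipL",A((380,76),(424,108),(403,137),(360,107)),.012);ang(w[0],w[1]);ang(w[3],w[2])
w=rep("clipR",B((612,152),(674,152),(668,189),(614,188)),.012);ang(w[0],w[1])
w=rep("handles",A((367,136))+B((640,134)),.002)
w=rep("eraser",A((740,335),(768,358),(722,419),(697,398)),.010);ang(w[3],w[0]);ang(w[2],w[1])
w=rep("long",A((582,24),(560,206))+B((189,230),(209,55)),.014);ang(w[0],w[3]);ang(w[1],w[2])
w=rep("square",B((561,317),(757,344),(738,529),(544,503)),.016);ang(w[0],w[1]);ang(w[3],w[2])
w=rep("dish",A((57,394),(243,394),(151,301),(151,487)),.016)
w=rep("usb",B((415,103),(407,193)),.008);ang(*w)
w=rep("tape",A((95,118)),.018)
```

```text
penK [[472.0, 205.0], [493.0, 74.0]] mean [482.4 139.2]
   ang -81.2 len 132.6
penB [[453.0, -45.0], [474.0, -179.0]] mean [ 463.3 -112.1]
   ang -81.0 len 135.8
clipL [[625.0, 204.0], [606.0, 179.0], [589.0, 191.0], [607.0, 215.0]] mean [606.9 197.3]
   ang -126.2 len 31.6
   ang -125.0 len 30.3
clipR [[575.0, -322.0], [575.0, -359.0], [553.0, -355.0], [553.0, -322.0]] mean [ 564.2 -339.6]
   ang -90.1 len 37.1
handles [[592.0, 213.0], [588.0, -343.0]] mean [590.1 -64.8]
eraser [[476.0, -1.0], [463.0, -17.0], [429.0, 9.0], [441.0, 23.0]] mean [452.2   3.6]
   ang -34.4 len 42.9
   ang -37.2 len 42.9
long [[655.0, 89.0], [549.0, 101.0], [528.0, -68.0], [635.0, -81.0]] mean [591.7  10. ]
   ang -96.7 len 171.6
   ang -97.1 len 170.3
square [[476.0, -287.0], [460.0, -402.0], [352.0, -386.0], [367.0, -273.0]] mean [ 413.8 -336.9]
   ang -98.0 len 115.8
   ang -97.7 len 113.2
dish [[443.0, 380.0], [443.0, 276.0], [495.0, 330.0], [392.0, 326.0]] mean [443.4 328. ]
usb [[606.0, -206.0], [551.0, -200.0]] mean [ 578.8 -202.8]
   ang 173.6 len 55.2
tape [[599.0, 364.0]] mean [599.4 364.1]
```

```bash
cat >> h.py <<'E'
def go(x,y,z,yaw):
    """rz units first, then shift units in the turned tool frame"""
    T,s=Rt(); cur=np.degrees(np.arctan2(T[1,1],T[0,1])); out=[]
    for k in (0,180):
        d=(yaw+k-cur+180)%360-180; j6=np.degrees(s["joint_positions"][5]); 
        a=np.radians(cur+d); Y=np.array([np.cos(a),np.sin(a),0]); Z=np.array([0,0,-1.]); X=np.cross(Y,Z)
        D=np.array([x,y,z])-T[:3,3]; j1=np.degrees(s["joint_positions"][0]); j1n=np.degrees(np.arctan2(y,x))
        out.append((round(-d/8,2),np.round(np.array([D@X,D@Y,D@Z])/.04,2).tolist(),"j6end",round(j6-d+j1n-j1)))
    print("t",round(s["time"],2),"pos",np.round(T[:3,3],4),"yaw",round(cur,1),"z",np.round(T[:2,2],3),"grip",round(s["grip_width"]*1e3,1),round(s["gripper_force"],1),"F",np.round(s["force"],1)); [print(" rz,txyz:",*o) for o in out]
E
python3 -c "
from h import *
go(.482,.139,.12,8.8)"
```

```text
t 0.1 pos [0.2446 0.5199 0.2305] yaw 64.8 z [-0.001 -0.001] grip 85.5 0.0 F [-0.8  1.1 -0.8]
 rz,txyz: 7.0 [-10.32, 4.41, 2.76] j6end 97
 rz,txyz: -15.5 [10.32, -4.41, 2.76] j6end -83
```

```bash
python3 -m pendant '[{"rz":0.9,"hand":40},{"rz":0.9},{"rz":0.9},{"rz":0.9},{"rz":0.9},{"rz":0.9},{"rz":0.8},{"rz":0.8}]' 30
for i in 1; do python3 -m pendant '[{"tx":-0.65,"ty":0.28,"tz":0.17},{"tx":-0.65,"ty":0.28,"tz":0.17},{"tx":-0.65,"ty":0.28,"tz":0.17},{"tx":-0.65,"ty":0.28,"tz":0.17},{"tx":-0.65,"ty":0.28,"tz":0.17},{"tx":-0.65,"ty":0.28,"tz":0.17},{"tx":-0.65,"ty":0.28,"tz":0.17},{"tx":-0.65,"ty":0.28,"tz":0.17}]'; done
python3 -m pendant '[{"tx":-0.73,"ty":0.3,"tz":0.2},{"tx":-0.73,"ty":0.31,"tz":0.2},{"tx":-0.73,"ty":0.31,"tz":0.2},{"tx":-0.73,"ty":0.31,"tz":0.2},{"tx":-0.73,"ty":0.31,"tz":0.2},{"tx":-0.73,"ty":0.31,"tz":0.2},{"tx":-0.73,"ty":0.31,"tz":0.2},{}]'
python3 -c "
from h import *
go(.482,.139,.12,8.8);grab('wrist','w1');print(np.round(np.load('pics/w1.npz')['c2w'],3))"
```

```text
t 0.1 pos [0.2446 0.5199 0.2305] yaw 64.8 z [-0.001 -0.001] grip 85.5 0.0 F [-0.8  1.1 -0.8]
 rz,txyz: 7.0 [-10.32, 4.41, 2.76] j6end 97
 rz,txyz: -15.5 [10.32, -4.41, 2.76] j6end -83
[[ 0.426  0.869  0.252  0.181]
 [ 0.905 -0.409 -0.12   0.551]
 [-0.002  0.279 -0.96   0.373]
 [ 0.     0.     0.     1.   ]]invalid input at $[0]: expected keys tx, ty, tz, rx, ry, rz, hand
invalid input at $[0]: expected keys tx, ty, tz, rx, ry, rz, hand
invalid input at $[0]: expected keys tx, ty, tz, rx, ry, rz, hand
```

View pics/w1.png

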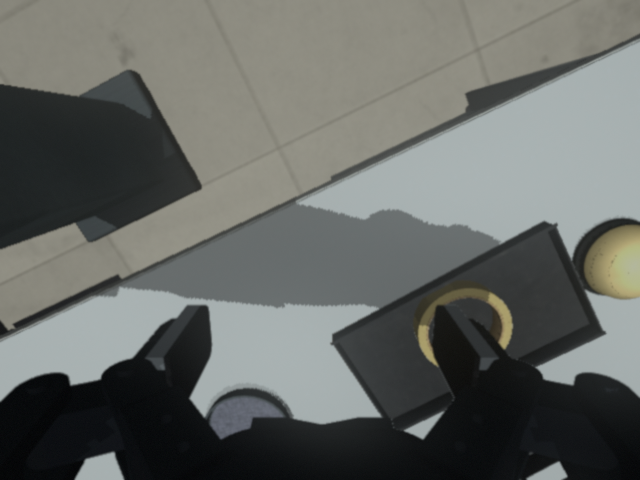

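The wrist picture shows the start view (dish, black tray), since every row was refused: all seven keys are needed.

```bash
python3 -m pendant '[{"tx":0,"ty":0,"tz":0.1,"rx":0,"ry":0,"rz":0.9,"hand":40},{"tx":0,"ty":0,"tz":0.1,"rx":0,"ry":0,"rz":0.9,"hand":40},{"tx":0,"ty":0,"tz":0.1,"rx":0,"ry":0,"rz":0.9,"hand":40},{"tx":0,"ty":0,"tz":0.1,"rx":0,"ry":0,"rz":0.9,"hand":40},{"tx":0,"ty":0,"tz":0.1,"rx":0,"ry":0,"rz":0.9,"hand":40},{"tx":0,"ty":0,"tz":0.1,"rx":0,"ry":0,"rz":0.9,"hand":40},{"tx":0,"ty":0,"tz":0.1,"rx":0,"ry":0,"rz":0.8,"hand":40},{"tx":0,"ty":0,"tz":0.1,"rx":0,"ry":0,"rz":0.8,"hand":40}]' 30
python3 -m pendant '[{"tx":-0.7,"ty":0.3,"tz":0.13,"rx":0,"ry":0,"rz":0,"hand":40},{"tx":-0.7,"ty":0.3,"tz":0.13,"rx":0,"ry":0,"rz":0,"hand":40},{"tx":-0.7,"ty":0.3,"tz":0.13,"rx":0,"ry":0,"rz":0,"hand":40},{"tx":-0.7,"ty":0.3,"tz":0.13,"rx":0,"ry":0,"rz":0,"hand":40},{"tx":-0.7,"ty":0.3,"tz":0.13,"rx":0,"ry":0,"rz":0,"hand":40},{"tx":-0.7,"ty":0.3,"tz":0.13,"rx":0,"ry":0,"rz":0,"hand":40},{"tx":-0.7,"ty":0.3,"tz":0.13,"rx":0,"ry":0,"rz":0,"hand":40},{"tx":-0.7,"ty":0.3,"tz":0.13,"rx":0,"ry":0,"rz":0,"hand":40}]' 
python3 -m pendant '[{"tx":-0.7,"ty":0.3,"tz":0.13,"rx":0,"ry":0,"rz":0,"hand":40},{"tx":-0.7,"ty":0.3,"tz":0.13,"rx":0,"ry":0,"rz":0,"hand":40},{"tx":-0.7,"ty":0.3,"tz":0.13,"rx":0,"ry":0,"rz":0,"hand":40},{"tx":-0.7,"ty":0.3,"tz":0.13,"rx":0,"ry":0,"rz":0,"hand":40},{"tx":-0.7,"ty":0.3,"tz":0.13,"rx":0,"ry":0,"rz":0,"hand":40},{"tx":-0.6,"ty":0.25,"tz":0.13,"rx":0,"ry":0,"rz":0,"hand":40},{"tx":-0.6,"ty":0.25,"tz":0.13,"rx":0,"ry":0,"rz":0,"hand":40},{"tx":0,"ty":0,"tz":0,"rx":0,"ry":0,"rz":0,"hand":40}]' 
python3 -c "
from h import *
go(.482,.139,.12,8.8);grab('wrist','w2')"
```

```text
time: 0.95
eef_pos: [0.2447, 0.5201, 0.1987]
tcp_rot: [0.0, 0.653, 0.758, -0.0]
force: [1.3, -0.2, -0.4]
grip_width: 0.0405
gripper_force: 0.0
time: 1.75
eef_pos: [0.3743, 0.3125, 0.1573]
tcp_rot: [-0.0, 0.651, 0.759, -0.0]
force: [-0.1, -0.3, 0.2]
grip_width: 0.0398
gripper_force: 0.0
time: 2.55
eef_pos: [0.4829, 0.1378, 0.1205]
tcp_rot: [0.0, 0.652, 0.758, -0.0]
force: [0.1, 1.2, -0.5]
grip_width: 0.0402
gripper_force: 0.0
t 2.55 pos [0.4829 0.1378 0.1205] yaw 8.6 z [-0.    -0.001] grip 40.2 0.0 F [ 0.1  1.2 -0.5]
 rz,txyz: -0.03 [0.03, -0.02, 0.01] j6end 97
 rz,txyz: 22.47 [-0.03, 0.02, 0.01] j6end 277
```

View pics/w2.png

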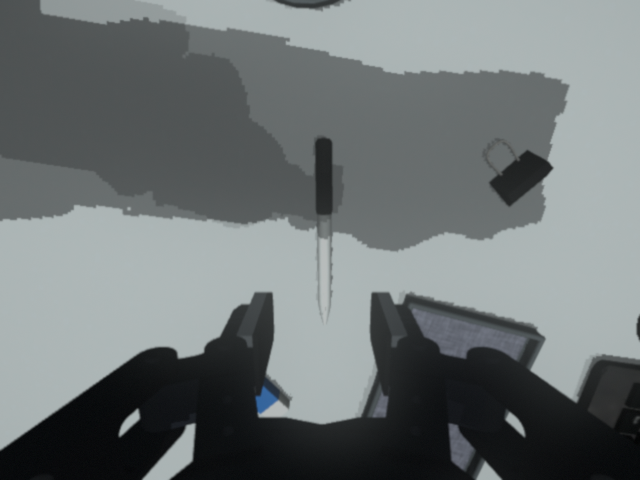

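The wrist view shows the black pen running straight between the fingers, ends at (323,138) and (324,322). The left clip's body spans (490,185) to (551,166), with its handle to the upper left.

```bash
python3 -c "
from h import *
w=world('w2',[(323,138),(324,322)],.006);print(w,w.mean(0));d=w[1]-w[0];print(np.degrees(np.arctan2(d[1],d[0])))
w=world('w2',[(527,150),(551,166),(511,206),(490,185)],[.012]*4);print(w,w.mean(0))
m=(.4825,.139)
go(*m,.002,8.8)"
```

```text
[[0.47428604 0.20563422 0.006     ]
 [0.49524333 0.07261478 0.006     ]] [0.48476468 0.1391245  0.006     ]
-81.0466142676663
[[0.60604963 0.21780102 0.012     ]
 [0.62457678 0.21026402 0.012     ]
 [0.60650209 0.18074901 0.012     ]
 [0.58865794 0.19237701 0.012     ]] [0.60644661 0.20029776 0.012     ]
t 2.6 pos [0.4819 0.139  0.1207] yaw 8.6 z [-0.001  0.   ] grip 39.9 0.0 F [-0.6 -0.5 -0.4]
 rz,txyz: -0.02 [-0.0, 0.01, 2.97] j6end 97
 rz,txyz: 22.48 [0.0, -0.01, 2.97] j6end 277
```

```bash
python3 -m pendant '[{"tx":0,"ty":0.04,"tz":0.5,"rx":0,"ry":0,"rz":0,"hand":40},{"tx":0,"ty":0,"tz":0.5,"rx":0,"ry":0,"rz":0,"hand":40},{"tx":0,"ty":0,"tz":0.5,"rx":0,"ry":0,"rz":0,"hand":40},{"tx":0,"ty":0,"tz":0.5,"rx":0,"ry":0,"rz":0,"hand":40},{"tx":0,"ty":0,"tz":0.4,"rx":0,"ry":0,"rz":0,"hand":40},{"tx":0,"ty":0,"tz":0.3,"rx":0,"ry":0,"rz":0,"hand":40},{"tx":0,"ty":0,"tz":0.24,"rx":0,"ry":0,"rz":0,"hand":40},{"tx":0,"ty":0,"tz":0,"rx":0,"ry":0,"rz":0,"hand":40}]' 30
python3 -m pendant '[{"tx":0,"ty":0,"tz":0,"rx":0,"ry":0,"rz":0,"hand":25},{"tx":0,"ty":0,"tz":0,"rx":0,"ry":0,"rz":0,"hand":15},{"tx":0,"ty":0,"tz":0,"rx":0,"ry":0,"rz":0,"hand":5},{"tx":0,"ty":0,"tz":0,"rx":0,"ry":0,"rz":0,"hand":5},{"tx":0,"ty":0,"tz":0,"rx":0,"ry":0,"rz":0,"hand":5},{"tx":0,"ty":0,"tz":0,"rx":0,"ry":0,"rz":0,"hand":5},{"tx":0,"ty":0,"tz":0,"rx":0,"ry":0,"rz":0,"hand":5},{"tx":0,"ty":0,"tz":0,"rx":0,"ry":0,"rz":0,"hand":5}]' 30
python3 - <<'E'
from h import *
c=np.array([.5917,.010]); a=np.radians(-7); ex=np.array([np.cos(a),np.sin(a)])
for s in (-.022,.022):
    print(c+s*ex); go(*(c+s*ex),.09,-7)
E
```

```text
time: 3.4
eef_pos: [0.4823, 0.1407, 0.0027]
tcp_rot: [-0.001, 0.651, 0.759, -0.001]
force: [0.3, 0.3, 1.0]
grip_width: 0.0398
gripper_force: 0.0
time: 4.2
eef_pos: [0.4842, 0.1405, 0.0046]
tcp_rot: [0.001, 0.651, 0.759, 0.001]
force: [-0.7, 0.3, 5.6]
grip_width: 0.0087
gripper_force: 32.3
[0.56986398 0.01268113]
t 4.2 pos [0.4842 0.1405 0.0046] yaw 8.8 z [0.002 0.   ] grip 8.7 32.3 F [-0.7  0.3  5.6]
 rz,txyz: 1.98 [-2.91, 2.51, -2.14] j6end 98
 rz,txyz: -20.52 [2.91, -2.51, -2.14] j6end -82
[0.61353602 0.00731887]
t 4.2 pos [0.4842 0.1405 0.0046] yaw 8.8 z [0.002 0.   ] grip 8.7 32.3 F [-0.7  0.3  5.6]
 rz,txyz: 1.98 [-2.91, 3.61, -2.14] j6end 98
 rz,txyz: -20.52 [2.91, -3.61, -2.14] j6end -82
```

```bash
python3 -m pendant '[{"tx":0,"ty":0,"tz":-0.2,"rx":0,"ry":0,"rz":0,"hand":5},{"tx":0,"ty":0,"tz":-0.3,"rx":0,"ry":0,"rz":0,"hand":5},{"tx":0,"ty":0,"tz":-0.4,"rx":0,"ry":0,"rz":0,"hand":5},{"tx":0,"ty":0,"tz":-0.4,"rx":0,"ry":0,"rz":0.4,"hand":5},{"tx":0,"ty":0,"tz":-0.4,"rx":0,"ry":0,"rz":0.5,"hand":5},{"tx":0,"ty":0,"tz":-0.3,"rx":0,"ry":0,"rz":0.5,"hand":5},{"tx":0,"ty":0,"tz":-0.1,"rx":0,"ry":0,"rz":0.5,"hand":5},{"tx":0,"ty":0,"tz":0,"rx":0,"ry":0,"rz":0.1,"hand":5}]' 30
python3 -m pendant '[{"tx":-0.3,"ty":0.35,"tz":0,"rx":0,"ry":0,"rz":0,"hand":5},{"tx":-0.45,"ty":0.55,"tz":0,"rx":0,"ry":0,"rz":0,"hand":5},{"tx":-0.45,"ty":0.55,"tz":0,"rx":0,"ry":0,"rz":0,"hand":5},{"tx":-0.45,"ty":0.55,"tz":0,"rx":0,"ry":0,"rz":0,"hand":5},{"tx":-0.45,"ty":0.55,"tz":0,"rx":0,"ry":0,"rz":0,"hand":5},{"tx":-0.45,"ty":0.55,"tz":0,"rx":0,"ry":0,"rz":0,"hand":5},{"tx":-0.36,"ty":0.5,"tz":0,"rx":0,"ry":0,"rz":0,"hand":5},{"tx":0,"ty":0,"tz":0,"rx":0,"ry":0,"rz":0,"hand":5}]' 30
python3 - <<'E'
from h import *
go(.6135,.0073,.008,-7);grab("wrist","w3")
E
```

```text
time: 5.0
eef_pos: [0.4842, 0.1404, 0.0893]
tcp_rot: [0.001, 0.75, 0.661, 0.001]
force: [0.2, 0.3, -1.9]
grip_width: 0.0089
gripper_force: 31.6
time: 5.8
eef_pos: [0.6144, 0.0033, 0.0871]
tcp_rot: [0.001, 0.751, 0.66, 0.0]
force: [0.4, -0.3, -0.0]
grip_width: 0.0087
gripper_force: 31.6
t 5.8 pos [0.6144 0.0033 0.0871] yaw -7.3 z [ 0.002 -0.001] grip 8.7 31.6 F [ 0.4 -0.3 -0. ]
 rz,txyz: -0.04 [0.1, -0.03, 1.98] j6end 98
 rz,txyz: 22.46 [-0.1, 0.03, 1.98] j6end 278
```

View pics/w3.png

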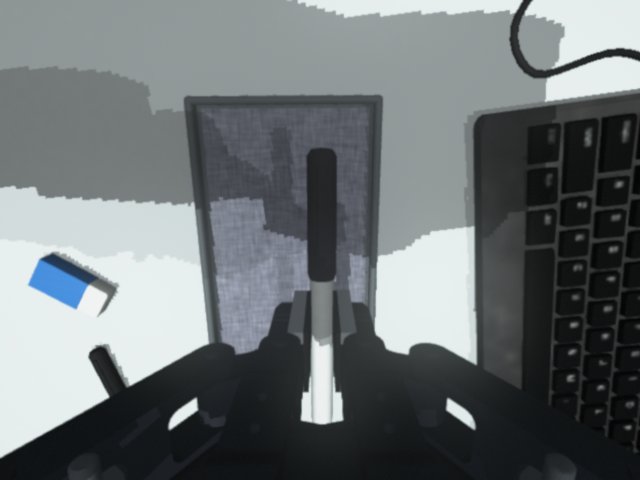

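The wrist view shows the pen held straight over the tray. The tray's far corners are at (187,98) and (381,97), and the pen's cap end at (320,150).

Run:
```python
from h import *
w=world("w3",[(187,98),(381,97),(211,342),(372,320)],.014);print(np.round(w,4))
c=np.array([.5917,.010]); a=np.radians(-7); R2=np.array([[np.cos(a),np.sin(a)],[-np.sin(a),np.cos(a)]])
print("tray frame mm",np.round((w[:,:2]-c)@R2.T*1e3,1))
f=np.load("pics/w3.npz");d=f["depth"]
for v in (156,170,190,210,230,250,270,290,320): print(v,round(float(d[v,321]),3),end="; ")
w=world("w3",[(307,165),(336,165),(310,270),(334,270)],.095);print(np.round((w[:,:2]-c)@R2.T*1e3,1))
```

```text
[[ 0.555   0.1013  0.014 ]
 [ 0.6583  0.0885  0.014 ]
 [ 0.5367 -0.0455  0.014 ]
 [ 0.6415 -0.0432  0.014 ]]
tray frame mm [[-47.6  86.1]
 [ 56.6  86.1]
 [-47.9 -61.7]
 [ 55.9 -46.7]]
156 0.133; 170 0.134; 190 0.136; 210 0.139; 230 0.139; 250 0.142; 270 0.146; 290 0.148; 320 0.151; [[19.2 56.9]
 [29.4 56.8]
 [19.6 17.5]
 [28.8 17.4]]
```

```bash
python3 -m pendant '[{"tx":0.1,"ty":0,"tz":0.3,"rx":0,"ry":0,"rz":0,"hand":5},{"tx":0,"ty":0,"tz":0.4,"rx":0,"ry":0,"rz":0,"hand":5},{"tx":0,"ty":0,"tz":0.4,"rx":0,"ry":0,"rz":0,"hand":5},{"tx":0,"ty":0,"tz":0.4,"rx":0,"ry":0,"rz":0,"hand":5},{"tx":0,"ty":0,"tz":0.25,"rx":0,"ry":0,"rz":0,"hand":5},{"tx":0,"ty":0,"tz":0.15,"rx":0,"ry":0,"rz":0,"hand":5},{"tx":0,"ty":0,"tz":0.06,"rx":0,"ry":0,"rz":0,"hand":5},{"tx":0,"ty":0,"tz":0,"rx":0,"ry":0,"rz":0,"hand":5}]' 30
python3 -m pendant '[{"tx":0,"ty":0,"tz":0,"rx":0,"ry":0,"rz":0,"hand":10},{"tx":0,"ty":0,"tz":0,"rx":0,"ry":0,"rz":0,"hand":13},{"tx":0,"ty":0,"tz":0,"rx":0,"ry":0,"rz":0,"hand":17},{"tx":0,"ty":0,"tz":0,"rx":0,"ry":0,"rz":0,"hand":20},{"tx":0,"ty":0,"tz":-0.4,"rx":0,"ry":0,"rz":0,"hand":20},{"tx":0,"ty":0,"tz":-0.7,"rx":0,"ry":0,"rz":0,"hand":20},{"tx":0,"ty":0,"tz":-0.7,"rx":0,"ry":0,"rz":0,"hand":20},{"tx":0,"ty":0,"tz":-0.2,"rx":0,"ry":0,"rz":0,"hand":40}]' 30
python3 - <<'E'
from h import *
go(.463,-.112,.1,9)
E
```

```text
time: 6.65
eef_pos: [0.6121, 0.011, 0.0093]
tcp_rot: [-0.0, 0.75, 0.661, 0.0]
force: [0.2, 0.5, 0.7]
grip_width: 0.0089
gripper_force: 31.6
time: 7.45
eef_pos: [0.6143, 0.0105, 0.0928]
tcp_rot: [0.002, 0.75, 0.661, 0.002]
force: [0.4, 0.4, 0.7]
grip_width: 0.0335
gripper_force: 0.0
t 7.45 pos [0.6143 0.0105 0.0928] yaw -7.2 z [ 0.005 -0.001] grip 33.5 0.0 F [0.4 0.4 0.7]
 rz,txyz: -2.02 [-2.43, -4.21, -0.18] j6end 67
 rz,txyz: 20.48 [2.43, 4.21, -0.18] j6end 247
```

```bash
python3 -m pendant '[{"tx":0,"ty":0,"tz":-0.2,"rx":0,"ry":0,"rz":-0.7,"hand":40},{"tx":0,"ty":0,"tz":0,"rx":0,"ry":0,"rz":-0.7,"hand":40},{"tx":0,"ty":0,"tz":0,"rx":0,"ry":0,"rz":-0.62,"hand":40},{"tx":-0.25,"ty":-0.43,"tz":0,"rx":0,"ry":0,"rz":0,"hand":40},{"tx":-0.45,"ty":-0.78,"tz":0,"rx":0,"ry":0,"rz":0,"hand":40},{"tx":-0.45,"ty":-0.78,"tz":0,"rx":0,"ry":0,"rz":0,"hand":40},{"tx":-0.45,"ty":-0.78,"tz":0,"rx":0,"ry":0,"rz":0,"hand":40},{"tx":-0.45,"ty":-0.78,"tz":0,"rx":0,"ry":0,"rz":0,"hand":40}]' 30
python3 -m pendant '[{"tx":-0.38,"ty":-0.66,"tz":0,"rx":0,"ry":0,"rz":0,"hand":40},{"tx":0,"ty":0,"tz":0,"rx":0,"ry":0,"rz":0,"hand":40},{"tx":0,"ty":0,"tz":0,"rx":0,"ry":0,"rz":0,"hand":40},{"tx":0,"ty":0,"tz":0,"rx":0,"ry":0,"rz":0,"hand":40},{"tx":0,"ty":0,"tz":0,"rx":0,"ry":0,"rz":0,"hand":40},{"tx":0,"ty":0,"tz":0,"rx":0,"ry":0,"rz":0,"hand":40},{"tx":0,"ty":0,"tz":0,"rx":0,"ry":0,"rz":0,"hand":40},{"tx":0,"ty":0,"tz":0,"rx":0,"ry":0,"rz":0,"hand":40}]' 30
python3 - <<'E'
from h import *
go(.463,-.112,.003,9);grab("wrist","w4")
E
```

```text
time: 8.25
eef_pos: [0.4832, -0.0928, 0.0966]
tcp_rot: [-0.0, 0.65, 0.76, -0.0]
force: [0.3, -1.0, -1.0]
grip_width: 0.0395
gripper_force: 0.0
time: 9.05
eef_pos: [0.4612, -0.1112, 0.0972]
tcp_rot: [-0.0, 0.649, 0.76, 0.0]
force: [0.1, -0.3, 0.3]
grip_width: 0.0402
gripper_force: 0.0
t 9.05 pos [ 0.4612 -0.1112  0.0972] yaw 9.0 z [-0.  0.] grip 40.2 0.0 F [ 0.1 -0.3  0.3]
 rz,txyz: 0.0 [-0.03, 0.04, 2.35] j6end 67
 rz,txyz: -22.5 [0.03, -0.04, 2.35] j6end -113
```

View pics/w4.png

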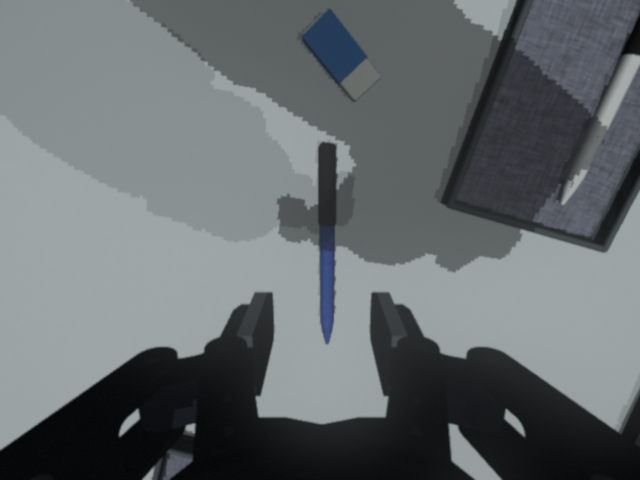

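The blue pen runs from (328,143) to (327,343). The eraser's corners are (330,9), (381,74), (355,101) and (302,37). The black pen lies in the tray with its tip at (566,202).

Run:
```python
from h import *
w=world('w4',[(328,143),(327,343)],.006);print(w,w.mean(0));d=w[1]-w[0];print(np.degrees(np.arctan2(d[1],d[0])))
w=world('w4',[(330,9),(381,74),(355,101),(302,37)],.011);print(np.round(w,4),w.mean(0));d=w[1]-w[0];print(np.degrees(np.arctan2(d[1],d[0])))
w=world('w4',[(443,202),(606,250)],.014);print(np.round(w,4))
w=world('w4',[(566,202),(636,62)],.009);print(np.round(w,4))
```

```text
[[ 0.45544044 -0.04547051  0.006     ]
 [ 0.47660845 -0.17971887  0.006     ]] [ 0.46602445 -0.11259469  0.006     ]
-81.03949135642006
[[ 0.4452  0.0232  0.011 ]
 [ 0.4787 -0.0039  0.011 ]
 [ 0.4669 -0.0201  0.011 ]
 [ 0.4323  0.0075  0.011 ]] [0.45577372 0.00166976 0.011     ]
-39.00125854221097
[[ 0.5298 -0.0686  0.014 ]
 [ 0.6378 -0.0824  0.014 ]]
[[ 0.6064 -0.0575  0.009 ]
 [ 0.618   0.024   0.009 ]]
```

```bash
python3 -m pendant '[{"tx":0,"ty":0.09,"tz":0.4,"rx":0,"ry":0,"rz":0,"hand":40},{"tx":0,"ty":0,"tz":0.5,"rx":0,"ry":0,"rz":0,"hand":40},{"tx":0,"ty":0,"tz":0.5,"rx":0,"ry":0,"rz":0,"hand":40},{"tx":0,"ty":0,"tz":0.5,"rx":0,"ry":0,"rz":0,"hand":40},{"tx":0,"ty":0,"tz":0.3,"rx":0,"ry":0,"rz":0,"hand":40},{"tx":0,"ty":0,"tz":0.12,"rx":0,"ry":0,"rz":0,"hand":40},{"tx":0,"ty":0,"tz":0,"rx":0,"ry":0,"rz":0,"hand":30},{"tx":0,"ty":0,"tz":0,"rx":0,"ry":0,"rz":0,"hand":20}]' 30
python3 -m pendant '[{"tx":0,"ty":0,"tz":0,"rx":0,"ry":0,"rz":0,"hand":5},{"tx":0,"ty":0,"tz":0,"rx":0,"ry":0,"rz":0,"hand":5},{"tx":0,"ty":0,"tz":0,"rx":0,"ry":0,"rz":0,"hand":5},{"tx":0,"ty":0,"tz":0,"rx":0,"ry":0,"rz":0,"hand":5},{"tx":0,"ty":0,"tz":-0.2,"rx":0,"ry":0,"rz":0,"hand":5},{"tx":0,"ty":0,"tz":-0.6,"rx":0,"ry":0,"rz":0,"hand":5},{"tx":0,"ty":0,"tz":-0.8,"rx":0,"ry":0,"rz":0,"hand":5},{"tx":0,"ty":0,"tz":-0.6,"rx":0,"ry":0,"rz":0,"hand":5}]' 30
python3 - <<'E'
from h import *
go(.594-.0215,.010+.0026,.0085,-7)
E
```

```text
time: 9.9
eef_pos: [0.465, -0.111, 0.005]
tcp_rot: [0.0, 0.65, 0.76, 0.0]
force: [-1.0, -0.2, -0.4]
grip_width: 0.0202
gripper_force: 0.0
time: 10.7
eef_pos: [0.4645, -0.1109, 0.0942]
tcp_rot: [0.0, 0.65, 0.76, 0.0]
force: [1.1, 0.1, -0.3]
grip_width: 0.0087
gripper_force: 31.2
t 10.7 pos [ 0.4645 -0.1109  0.0942] yaw 9.0 z [ 0. -0.] grip 8.7 31.2 F [ 1.1  0.1 -0.3]
 rz,txyz: 1.99 [3.39, 2.3, 2.14] j6end 98
 rz,txyz: -20.51 [-3.39, -2.3, 2.14] j6end -82
```

```bash
python3 -m pendant '[{"tx":0,"ty":0,"tz":0,"rx":0,"ry":0,"rz":0.6,"hand":5},{"tx":0,"ty":0,"tz":0,"rx":0,"ry":0,"rz":0.7,"hand":5},{"tx":0,"ty":0,"tz":0,"rx":0,"ry":0,"rz":0.69,"hand":5},{"tx":0.5,"ty":0.34,"tz":0,"rx":0,"ry":0,"rz":0,"hand":5},{"tx":0.8,"ty":0.54,"tz":0,"rx":0,"ry":0,"rz":0,"hand":5},{"tx":0.8,"ty":0.54,"tz":0,"rx":0,"ry":0,"rz":0,"hand":5},{"tx":0.8,"ty":0.54,"tz":0,"rx":0,"ry":0,"rz":0,"hand":5},{"tx":0.49,"ty":0.34,"tz":0,"rx":0,"ry":0,"rz":0,"hand":5}]' 30
python3 -m pendant '[{"tx":0,"ty":0,"tz":0,"rx":0,"ry":0,"rz":0,"hand":5},{"tx":0,"ty":0,"tz":0.4,"rx":0,"ry":0,"rz":0,"hand":5},{"tx":0,"ty":0,"tz":0.5,"rx":0,"ry":0,"rz":0,"hand":5},{"tx":0,"ty":0,"tz":0.5,"rx":0,"ry":0,"rz":0,"hand":5},{"tx":0,"ty":0,"tz":0,"rx":0,"ry":0,"rz":0,"hand":5},{"tx":0,"ty":0,"tz":0,"rx":0,"ry":0,"rz":0,"hand":5},{"tx":0,"ty":0,"tz":0,"rx":0,"ry":0,"rz":0,"hand":5},{"tx":0,"ty":0,"tz":0,"rx":0,"ry":0,"rz":0,"hand":5}]' 30
python3 - <<'E'
from h import *
go(.594-.0215,.010+.0026,.0085,-7)
E
```

```text
time: 11.5
eef_pos: [0.5736, 0.0146, 0.0928]
tcp_rot: [0.0, 0.748, 0.663, 0.0]
force: [0.8, -0.2, -1.0]
grip_width: 0.0084
gripper_force: 31.2
time: 12.3
eef_pos: [0.5732, 0.0123, 0.0378]
tcp_rot: [0.001, 0.749, 0.663, 0.001]
force: [-0.3, 0.1, -0.6]
grip_width: 0.0086
gripper_force: 31.2
t 12.3 pos [0.5732 0.0123 0.0378] yaw -7.0 z [ 0.002 -0.   ] grip 8.6 31.2 F [-0.3  0.1 -0.6]
 rz,txyz: 0.0 [0.01, -0.02, 0.73] j6end 98
 rz,txyz: -22.5 [-0.01, 0.02, 0.73] j6end -82
```

```bash
python3 -m pendant '[{"tx":0,"ty":0,"tz":0.3,"rx":0,"ry":0,"rz":0,"hand":5},{"tx":0,"ty":0,"tz":0.3,"rx":0,"ry":0,"rz":0,"hand":5},{"tx":0,"ty":0,"tz":0.13,"rx":0,"ry":0,"rz":0,"hand":5},{"tx":0,"ty":0,"tz":0,"rx":0,"ry":0,"rz":0,"hand":5},{"tx":0,"ty":0,"tz":0,"rx":0,"ry":0,"rz":0,"hand":10},{"tx":0,"ty":0,"tz":0,"rx":0,"ry":0,"rz":0,"hand":13},{"tx":0,"ty":0,"tz":0,"rx":0,"ry":0,"rz":0,"hand":17},{"tx":0,"ty":0,"tz":0,"rx":0,"ry":0,"rz":0,"hand":20}]' 30
python3 -m pendant '[{"tx":0,"ty":0,"tz":-0.4,"rx":0,"ry":0,"rz":0,"hand":20},{"tx":0,"ty":0,"tz":-0.8,"rx":0,"ry":0,"rz":0,"hand":20},{"tx":0,"ty":0,"tz":-0.8,"rx":0,"ry":0,"rz":0,"hand":20},{"tx":0,"ty":0,"tz":-0.7,"rx":0,"ry":0,"rz":0,"hand":20},{"tx":0,"ty":0,"tz":-0.1,"rx":0,"ry":0,"rz":0,"hand":60},{"tx":0,"ty":0,"tz":0,"rx":0,"ry":0,"rz":0,"hand":60},{"tx":0,"ty":0,"tz":0,"rx":0,"ry":0,"rz":0,"hand":60},{"tx":0,"ty":0,"tz":0,"rx":0,"ry":0,"rz":0,"hand":60}]' 30
python3 - <<'E'
from h import *
go(.607,.198,.12,56)
E
```

```text
time: 13.1
eef_pos: [0.572, 0.0126, 0.0067]
tcp_rot: [-0.0, 0.749, 0.663, -0.0]
force: [0.4, -0.6, 0.0]
grip_width: 0.0205
gripper_force: 0.0
time: 13.9
eef_pos: [0.5711, 0.0127, 0.1176]
tcp_rot: [-0.001, 0.749, 0.663, -0.001]
force: [-0.3, -0.7, 0.9]
grip_width: 0.06
gripper_force: 0.0
t 13.9 pos [0.5711 0.0127 0.1176] yaw -7.0 z [-0.003  0.   ] grip 60.0 0.0 F [-0.3 -0.7  0.9]
 rz,txyz: -7.87 [1.85, 4.34, -0.06] j6end 52
 rz,txyz: 14.63 [-1.85, -4.34, -0.06] j6end 232
```

```bash
python3 -m pendant '[{"tx":0,"ty":0,"tz":0,"rx":0,"ry":0,"rz":-1,"hand":60},{"tx":0,"ty":0,"tz":0,"rx":0,"ry":0,"rz":-1,"hand":60},{"tx":0,"ty":0,"tz":0,"rx":0,"ry":0,"rz":-1,"hand":60},{"tx":0,"ty":0,"tz":0,"rx":0,"ry":0,"rz":-1,"hand":60},{"tx":0,"ty":0,"tz":0,"rx":0,"ry":0,"rz":-1,"hand":60},{"tx":0,"ty":0,"tz":0,"rx":0,"ry":0,"rz":-1,"hand":60},{"tx":0,"ty":0,"tz":0,"rx":0,"ry":0,"rz":-1,"hand":60},{"tx":0,"ty":0,"tz":0,"rx":0,"ry":0,"rz":-0.87,"hand":60}]' 30
python3 -m pendant '[{"tx":0.3,"ty":0.7,"tz":0,"rx":0,"ry":0,"rz":0,"hand":60},{"tx":0.35,"ty":0.82,"tz":0,"rx":0,"ry":0,"rz":0,"hand":60},{"tx":0.35,"ty":0.82,"tz":0,"rx":0,"ry":0,"rz":0,"hand":60},{"tx":0.35,"ty":0.82,"tz":0,"rx":0,"ry":0,"rz":0,"hand":60},{"tx":0.35,"ty":0.82,"tz":0,"rx":0,"ry":0,"rz":0,"hand":60},{"tx":0.15,"ty":0.36,"tz":0,"rx":0,"ry":0,"rz":0,"hand":60},{"tx":0,"ty":0,"tz":0,"rx":0,"ry":0,"rz":0,"hand":60},{"tx":0,"ty":0,"tz":0,"rx":0,"ry":0,"rz":0,"hand":60}]' 30
python3 - <<'E'
from h import *
go(.607,.198,.12,56);grab("wrist","w5");grab("top","top5")
E
```

```text
time: 14.7
eef_pos: [0.5714, 0.0126, 0.1178]
tcp_rot: [-0.001, 0.29, 0.957, -0.0]
force: [-0.2, 1.4, 0.7]
grip_width: 0.0601
gripper_force: 0.0
time: 15.5
eef_pos: [0.6073, 0.1973, 0.1183]
tcp_rot: [-0.001, 0.292, 0.956, -0.001]
force: [0.4, 1.1, 0.3]
grip_width: 0.0601
gripper_force: 0.0
t 15.5 pos [0.6073 0.1973 0.1183] yaw 56.0 z [-0.002 -0.001] grip 60.1 0.0 F [0.4 1.1 0.3]
 rz,txyz: 0.0 [0.02, 0.01, -0.04] j6end 52
 rz,txyz: -22.5 [-0.02, -0.01, -0.04] j6end -128
```

View pics/w5.png

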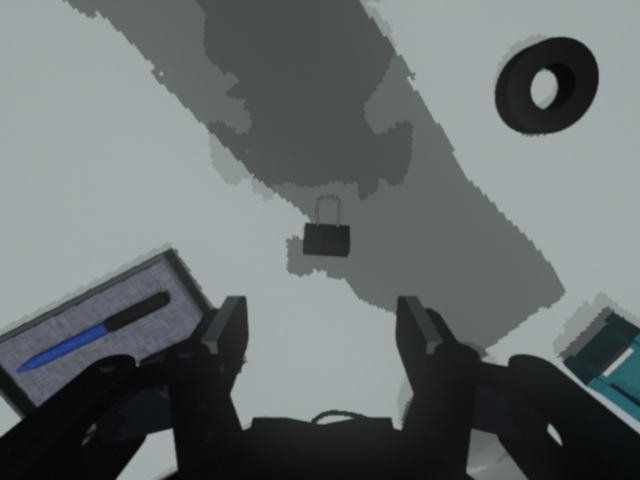

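The left clip's body spans (303,222) to (350,257), handle up at (328,197), square to the fingers. The blue pen lies in the tray.

Run:
```python
from h import *
f=np.load("pics/w5.npz");print(f["c2w"][:3,3],f["c2w"][:3,2])
for z in (0,.008,.016):
    w=world('w5',[(304,222),(350,225),(349,257),(303,254),(328,197)],z);print(z,np.round(w[:,:2],4).tolist())
    T,_=Rt(); L=(np.c_[w,np.ones(5)]@np.linalg.inv(T).T)[:,:2]; print("  tool xy mm",np.round(L*1e3,1).tolist())
print(np.round(f["depth"][215:265:4,327],4))
d=f["depth"]
fx,fy,cx,cy,k1=f["k"]
for v in range(190,268,5):
    z=d[v,327]; p=f["c2w"]@[ (327-cx)/fx*z,(v-cy)/fy*z,z,1]; print(v,np.round(p[:3]*1e3,1))
```

```text
[0.54948551 0.23747625 0.26108193] [ 0.22957032 -0.15710091 -0.96052942]
0 [[0.592, 0.1931], [0.6122, 0.2191], [0.632, 0.2054], [0.6113, 0.1788], [0.5867, 0.2172]]
  tool xy mm [[10.9, -11.5], [8.7, 21.3], [-15.3, 21.1], [-13.1, -12.5], [28.8, 5.5]]
0.008 [[0.5907, 0.1944], [0.6103, 0.2196], [0.6295, 0.2064], [0.6094, 0.1806], [0.5856, 0.2178]]
  tool xy mm [[12.7, -11.1], [10.7, 20.7], [-12.7, 20.5], [-10.5, -12.1], [30.1, 5.4]]
0.016 [[0.5894, 0.1958], [0.6084, 0.2202], [0.627, 0.2074], [0.6075, 0.1824], [0.5844, 0.2184]]
  tool xy mm [[14.6, -10.7], [12.6, 20.1], [-10.0, 19.9], [-7.9, -11.7], [31.4, 5.2]]
[0.2664 0.2668 0.2673 0.2656 0.2622 0.2585 0.2562 0.2545 0.2559 0.2608
 0.2733 0.2758 0.2769]
190 [5.822e+02 2.194e+02 2.000e-01]
195 [585.2 217.3  -0.7]
200 [588.2 215.4  -1. ]
205 [5.910e+02 2.135e+02 3.000e-01]
210 [593.9 211.6   0.8]
215 [ 5.970e+02  2.095e+02 -3.000e-01]
220 [6.000e+02 2.075e+02 1.000e-01]
225 [602.6 205.7   2. ]
230 [604.7 204.3   6.6]
235 [606.6 202.9  11.3]
240 [608.8 201.4  14.5]
245 [611.3 199.7  16.4]
250 [614.2 197.7  16.5]
255 [621.5 193.1   1. ]
260 [6.248e+02 1.909e+02 6.000e-01]
265 [6.280e+02 1.887e+02 5.000e-01]
```

Run:
```python
from h import *
go(.612,.1987,.001,52.2)
```

```text
t 15.6 pos [0.6076 0.1966 0.1188] yaw 55.9 z [-0.001 -0.001] grip 60.0 0.0 F [ 0.1 -0.6  0. ]
 rz,txyz: 0.47 [-0.05, 0.11, 2.95] j6end 56
 rz,txyz: -22.03 [0.05, -0.11, 2.95] j6end -124
```

```bash
python3 -m pendant '[{"tx":0,"ty":0,"tz":0.3,"rx":0,"ry":0,"rz":0.47,"hand":60},{"tx":-0.05,"ty":0.11,"tz":0.6,"rx":0,"ry":0,"rz":0,"hand":60},{"tx":0,"ty":0,"tz":0.6,"rx":0,"ry":0,"rz":0,"hand":60},{"tx":0,"ty":0,"tz":0.6,"rx":0,"ry":0,"rz":0,"hand":60},{"tx":0,"ty":0,"tz":0.5,"rx":0,"ry":0,"rz":0,"hand":60},{"tx":0,"ty":0,"tz":0.25,"rx":0,"ry":0,"rz":0,"hand":60},{"tx":0,"ty":0,"tz":0.1,"rx":0,"ry":0,"rz":0,"hand":60},{"tx":0,"ty":0,"tz":0,"rx":0,"ry":0,"rz":0,"hand":60}]' 30
python3 -m pendant '[{"tx":0,"ty":0,"tz":0,"rx":0,"ry":0,"rz":0,"hand":50},{"tx":0,"ty":0,"tz":0,"rx":0,"ry":0,"rz":0,"hand":40},{"tx":0,"ty":0,"tz":0,"rx":0,"ry":0,"rz":0,"hand":35},{"tx":0,"ty":0,"tz":0,"rx":0,"ry":0,"rz":0,"hand":30},{"tx":0,"ty":0,"tz":0,"rx":0,"ry":0,"rz":0,"hand":26},{"tx":0,"ty":0,"tz":0,"rx":0,"ry":0,"rz":0,"hand":26},{"tx":0,"ty":0,"tz":0,"rx":0,"ry":0,"rz":0,"hand":26},{"tx":0,"ty":0,"tz":0,"rx":0,"ry":0,"rz":0,"hand":26}]' 30
python3 - <<'E'
from h import *
T,_=Rt();print(T[:3,3])
E
```

```text
time: 16.4
eef_pos: [0.6124, 0.1995, 0.0014]
tcp_rot: [-0.0, 0.324, 0.946, -0.0]
force: [0.4, -1.4, -0.1]
grip_width: 0.0599
gripper_force: 0.0
time: 17.2
eef_pos: [0.613, 0.2003, 0.0023]
tcp_rot: [0.001, 0.324, 0.946, 0.0]
force: [-0.4, 0.5, 5.6]
grip_width: 0.0311
gripper_force: 30.4
[0.61296418 0.20030379 0.00234598]
```

```bash
python3 -m pendant '[{"tx":0,"ty":0,"tz":-0.2,"rx":0,"ry":0,"rz":0,"hand":26},{"tx":0,"ty":0,"tz":-0.5,"rx":0,"ry":0,"rz":0,"hand":26},{"tx":0,"ty":0,"tz":-0.7,"rx":0,"ry":0,"rz":-0.5,"hand":26},{"tx":0,"ty":0,"tz":-0.7,"rx":0,"ry":0,"rz":-0.7,"hand":26},{"tx":0,"ty":0,"tz":-0.5,"rx":0,"ry":0,"rz":-0.7,"hand":26},{"tx":0,"ty":0,"tz":-0.2,"rx":0,"ry":0,"rz":-0.7,"hand":26},{"tx":0,"ty":0,"tz":0,"rx":0,"ry":0,"rz":-0.7,"hand":26},{"tx":0,"ty":0,"tz":0,"rx":0,"ry":0,"rz":-0.45,"hand":26}]' 30
python3 - <<'E'
from h import *
go(.451,-.342,.1,82.2)
E
```

```text
time: 18.0
eef_pos: [0.6124, 0.2003, 0.1142]
tcp_rot: [0.0, 0.066, 0.998, 0.0]
force: [-0.4, -0.1, 0.6]
grip_width: 0.0312
gripper_force: 29.8
t 18.0 pos [0.6124 0.2003 0.1142] yaw 82.4 z [0.001 0.   ] grip 31.2 29.8 F [-0.4 -0.1  0.6]
 rz,txyz: 0.03 [2.16, -13.98, 0.35] j6end -29
 rz,txyz: -22.47 [-2.16, 13.98, 0.35] j6end -209
```

```bash
python3 -m pendant '[{"tx":0.06,"ty":-0.4,"tz":0,"rx":0,"ry":0,"rz":0,"hand":26},{"tx":0.15,"ty":-0.95,"tz":0,"rx":0,"ry":0,"rz":0,"hand":26},{"tx":0.15,"ty":-0.95,"tz":0,"rx":0,"ry":0,"rz":0,"hand":26},{"tx":0.15,"ty":-0.95,"tz":0,"rx":0,"ry":0,"rz":0,"hand":26},{"tx":0.15,"ty":-0.95,"tz":0,"rx":0,"ry":0,"rz":0,"hand":26},{"tx":0.15,"ty":-0.95,"tz":0,"rx":0,"ry":0,"rz":0,"hand":26},{"tx":0.15,"ty":-0.95,"tz":0,"rx":0,"ry":0,"rz":0,"hand":26},{"tx":0.15,"ty":-0.95,"tz":0,"rx":0,"ry":0,"rz":0,"hand":26}]' 30
python3 -m pendant '[{"tx":0.15,"ty":-0.95,"tz":0,"rx":0,"ry":0,"rz":0,"hand":26},{"tx":0.15,"ty":-0.95,"tz":0,"rx":0,"ry":0,"rz":0,"hand":26},{"tx":0.15,"ty":-0.95,"tz":0,"rx":0,"ry":0,"rz":0,"hand":26},{"tx":0.15,"ty":-0.95,"tz":0,"rx":0,"ry":0,"rz":0,"hand":26},{"tx":0.15,"ty":-0.95,"tz":0,"rx":0,"ry":0,"rz":0,"hand":26},{"tx":0.15,"ty":-0.95,"tz":0,"rx":0,"ry":0,"rz":0,"hand":26},{"tx":0.15,"ty":-0.95,"tz":0,"rx":0,"ry":0,"rz":0,"hand":26},{"tx":0.03,"ty":-0.28,"tz":0,"rx":0,"ry":0,"rz":0,"hand":26}]' 30
python3 -m pendant '[{"tx":0,"ty":0,"tz":0,"rx":0,"ry":0,"rz":0,"hand":26},{"tx":0,"ty":0,"tz":0,"rx":0,"ry":0,"rz":0,"hand":26},{"tx":0,"ty":0,"tz":0,"rx":0,"ry":0,"rz":0,"hand":26},{"tx":0,"ty":0,"tz":0,"rx":0,"ry":0,"rz":0,"hand":26},{"tx":0,"ty":0,"tz":0,"rx":0,"ry":0,"rz":0,"hand":26},{"tx":0,"ty":0,"tz":0,"rx":0,"ry":0,"rz":0,"hand":26},{"tx":0,"ty":0,"tz":0,"rx":0,"ry":0,"rz":0,"hand":26},{"tx":0,"ty":0,"tz":0,"rx":0,"ry":0,"rz":0,"hand":26}]' 30
python3 - <<'E'
from h import *
go(.451,-.342,.1,82.2);grab("wrist","w6")
E
```

```text
time: 18.8
eef_pos: [0.5288, -0.0752, 0.1134]
tcp_rot: [-0.0, 0.068, 0.998, -0.0]
force: [0.8, -0.5, 0.0]
grip_width: 0.0313
gripper_force: 29.9
time: 19.6
eef_pos: [0.4481, -0.3458, 0.1133]
tcp_rot: [0.0, 0.07, 0.998, -0.001]
force: [0.5, 0.3, -0.9]
grip_width: 0.0311
gripper_force: 29.9
time: 20.4
eef_pos: [0.4501, -0.342, 0.1133]
tcp_rot: [0.0, 0.068, 0.998, 0.0]
force: [-0.1, -0.7, -0.1]
grip_width: 0.0309
gripper_force: 29.9
t 20.4 pos [ 0.4501 -0.342   0.1133] yaw 82.3 z [0. 0.] grip 30.9 29.9 F [-0.1 -0.7 -0.1]
 rz,txyz: 0.01 [-0.02, 0.0, 0.33] j6end -29
 rz,txyz: -22.49 [0.02, -0.0, 0.33] j6end -209
```

View pics/w6.png

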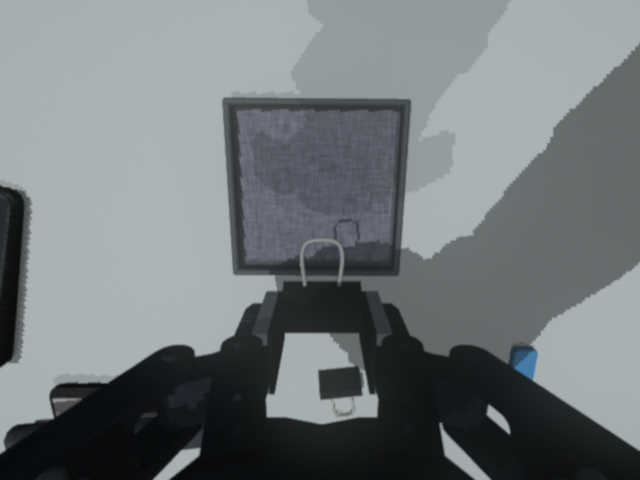

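The tray's rim corners are (223,99), (410,99), (399,274) and (234,274). The clip is held level with its handle at (322,240), and the second clip shows at (340,382).

Run:
```python
from h import *
w=world("w6",[(223,99),(410,99),(399,274),(234,274)],.016);print(np.round(w*1e3,1),w.mean(0))
for a,b in((0,1),(3,2),(1,2),(0,3)):
    d=w[b]-w[a];print(np.degrees(np.arctan2(d[1],d[0])),np.linalg.norm(d))
w=world("w6",[(319,369),(360,366),(362,394),(321,398)],[.012]*4);print(np.round(w*1e3,1),w.mean(0)); 
print(world("w6",[(344,416)],.002))
c=world("w6",[(223,99),(410,99),(399,274),(234,274)],.016).mean(0)
e=np.array([np.cos(np.radians(-7.8)),np.sin(np.radians(-7.8))])
t=c[:2]+.037*e;print(t);go(*t,.0060,82.2)
```

```text
[[ 352.9 -387.8   16. ]
 [ 368.  -277.    16. ]
 [ 478.7 -292.2   16. ]
 [ 463.5 -403.7   16. ]] [ 0.41576901 -0.34016562  0.016     ]
82.24507247804533 0.11182998399095827
82.24056492182476 0.1125258417754183
-7.798881051981751 0.11171217961236607
-8.155802966559317 0.11170602826819438
[[ 548.1 -356.9   12. ]
 [ 549.6 -326.1   12. ]
 [ 574.3 -327.3   12. ]
 [ 573.7 -358.8   12. ]] [ 0.56141907 -0.3422818   0.012     ]
[[ 0.60117165 -0.343777    0.002     ]]
[ 0.45242668 -0.34518709]
t 20.45 pos [ 0.45   -0.3421  0.1133] yaw 82.2 z [0. 0.] grip 31.1 29.9 F [ 0.5 -0.5  0.2]
 rz,txyz: 0.01 [-0.07, -0.07, 2.68] j6end -30
 rz,txyz: -22.49 [0.07, 0.07, 2.68] j6end -210
```

```bash
python3 -m pendant '[{"tx":-0.05,"ty":-0.07,"tz":0.4,"rx":0,"ry":0,"rz":0,"hand":26},{"tx":0,"ty":0,"tz":0.6,"rx":0,"ry":0,"rz":0,"hand":26},{"tx":0,"ty":0,"tz":0.6,"rx":0,"ry":0,"rz":0,"hand":26},{"tx":0,"ty":0,"tz":0.5,"rx":0,"ry":0,"rz":0,"hand":26},{"tx":0,"ty":0,"tz":0.3,"rx":0,"ry":0,"rz":0,"hand":26},{"tx":0,"ty":0,"tz":0.2,"rx":0,"ry":0,"rz":0,"hand":26},{"tx":0,"ty":0,"tz":0.07,"rx":0,"ry":0,"rz":0,"hand":26},{"tx":0,"ty":0,"tz":0,"rx":0,"ry":0,"rz":0,"hand":26}]' 30
python3 -m pendant '[{"tx":0,"ty":0,"tz":0,"rx":0,"ry":0,"rz":0,"hand":26},{"tx":0,"ty":0,"tz":0,"rx":0,"ry":0,"rz":0,"hand":33},{"tx":0,"ty":0,"tz":0,"rx":0,"ry":0,"rz":0,"hand":37},{"tx":0,"ty":0,"tz":0,"rx":0,"ry":0,"rz":0,"hand":42},{"tx":0,"ty":0,"tz":0,"rx":0,"ry":0,"rz":0,"hand":45},{"tx":0,"ty":0,"tz":-0.4,"rx":0,"ry":0,"rz":0,"hand":45},{"tx":0,"ty":0,"tz":-0.8,"rx":0,"ry":0,"rz":0,"hand":45},{"tx":0,"ty":0,"tz":-0.8,"rx":0,"ry":0,"rz":0,"hand":45}]' 30
python3 - <<'E'
from h import *
go(.561,-.342,.12,-93)
E
```

```text
time: 21.25
eef_pos: [0.4518, -0.3454, 0.0067]
tcp_rot: [0.0, 0.068, 0.998, -0.0]
force: [0.2, 0.1, -0.7]
grip_width: 0.0313
gripper_force: 29.9
time: 22.05
eef_pos: [0.451, -0.3446, 0.0867]
tcp_rot: [-0.001, 0.068, 0.998, 0.001]
force: [0.8, -0.0, 0.4]
grip_width: 0.0451
gripper_force: 0.0
t 22.05 pos [ 0.451  -0.3446  0.0867] yaw 82.2 z [-0.001  0.002] grip 45.1 0.0 F [ 0.8 -0.   0.4]
 rz,txyz: 21.9 [2.74, -0.21, -0.83] j6end 152
 rz,txyz: -0.6 [-2.74, 0.21, -0.83] j6end -28
```

```bash
python3 -m pendant '[{"tx":0,"ty":0,"tz":-0.4,"rx":0,"ry":0,"rz":-0.75,"hand":60},{"tx":-0.3,"ty":0.02,"tz":-0.4,"rx":0,"ry":0,"rz":0,"hand":60},{"tx":-0.6,"ty":0.01,"tz":0,"rx":0,"ry":0,"rz":0,"hand":60},{"tx":-0.7,"ty":0.01,"tz":0,"rx":0,"ry":0,"rz":0,"hand":60},{"tx":-0.7,"ty":0.01,"tz":0,"rx":0,"ry":0,"rz":0,"hand":60},{"tx":-0.4,"ty":0,"tz":0,"rx":0,"ry":0,"rz":0,"hand":60},{"tx":0,"ty":0,"tz":0,"rx":0,"ry":0,"rz":0,"hand":60},{"tx":0,"ty":0,"tz":0,"rx":0,"ry":0,"rz":0,"hand":60}]' 30
python3 - <<'E'
from h import *
go(.5595,-.342,.001,88);grab("wrist","w7")
E
```

```text
time: 22.85
eef_pos: [0.5593, -0.3461, 0.118]
tcp_rot: [-0.0, 0.015, 1.0, 0.0]
force: [0.2, -0.2, -0.7]
grip_width: 0.0603
gripper_force: 0.0
t 22.85 pos [ 0.5593 -0.3461  0.118 ] yaw 88.3 z [-0.001  0.001] grip 60.3 0.0 F [ 0.2 -0.2 -0.7]
 rz,txyz: 0.03 [-0.0, 0.1, 2.92] j6end -29
 rz,txyz: -22.47 [0.0, -0.1, 2.92] j6end -209
```

View pics/w7.png

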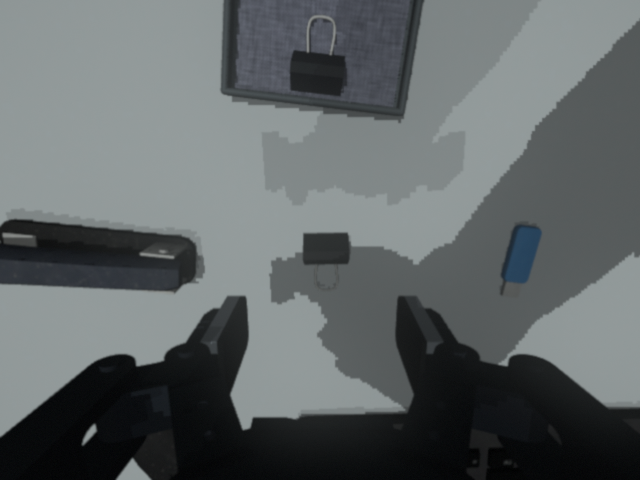

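Clip A lies flat in the square tray at (318,72). Clip B's body spans (303,233) to (350,264), its handle reaching (327,288); the stapler at left is clear of the finger.

Run:
```python
from h import *
f=np.load("pics/w7.npz");d=f["depth"];fx,fy,cx,cy,k1=f["k"]
for v in range(226,296,6):
    z=d[v,327]; p=f["c2w"]@[ (327-cx)/fx*z,(v-cy)/fy*z,z,1]; print(v,np.round(p[:3]*1e3,1))
for z in (0,.016): print(np.round(world('w7',[(303,234),(348,233),(350,263),(304,264),(327,288)],z)[:,:2]*1e3,1).tolist())
```

```text
226 [ 5.524e+02 -3.416e+02 -4.000e-01]
232 [ 556.5 -341.8    0.7]
238 [ 559.5 -341.9    6. ]
244 [ 562.3 -342.1   11.5]
250 [ 565.1 -342.2   16.3]
256 [ 569.3 -342.3   16.8]
262 [ 577.5 -342.4    5.4]
268 [ 5.842e+02 -3.425e+02 -3.000e-01]
274 [ 5.888e+02 -3.426e+02 -1.000e-01]
280 [ 5.936e+02 -3.427e+02 -1.000e-01]
286 [ 5.986e+02 -3.429e+02 -5.000e-01]
292 [ 603.6 -343.    -0.9]
[[557.7, -359.0], [557.9, -326.7], [580.7, -325.5], [580.5, -359.3], [600.0, -342.9]]
[[553.5, -358.1], [553.7, -327.7], [575.1, -326.6], [574.9, -358.3], [593.2, -342.9]]
```

```bash
python3 -m pendant '[{"tx":-0.2,"ty":0.1,"tz":0.4,"rx":0,"ry":0,"rz":-0.12,"hand":60},{"tx":0,"ty":0,"tz":0.6,"rx":0,"ry":0,"rz":0,"hand":60},{"tx":0,"ty":0,"tz":0.6,"rx":0,"ry":0,"rz":0,"hand":60},{"tx":0,"ty":0,"tz":0.6,"rx":0,"ry":0,"rz":0,"hand":60},{"tx":0,"ty":0,"tz":0.4,"rx":0,"ry":0,"rz":0,"hand":60},{"tx":0,"ty":0,"tz":0.22,"rx":0,"ry":0,"rz":0,"hand":60},{"tx":0,"ty":0,"tz":0.08,"rx":0,"ry":0,"rz":0,"hand":60},{"tx":0,"ty":0,"tz":0,"rx":0,"ry":0,"rz":0,"hand":60}]' 30
python3 -m pendant '[{"tx":0,"ty":0,"tz":0,"rx":0,"ry":0,"rz":0,"hand":50},{"tx":0,"ty":0,"tz":0,"rx":0,"ry":0,"rz":0,"hand":40},{"tx":0,"ty":0,"tz":0,"rx":0,"ry":0,"rz":0,"hand":35},{"tx":0,"ty":0,"tz":0,"rx":0,"ry":0,"rz":0,"hand":30},{"tx":0,"ty":0,"tz":0,"rx":0,"ry":0,"rz":0,"hand":26},{"tx":0,"ty":0,"tz":0,"rx":0,"ry":0,"rz":0,"hand":26},{"tx":0,"ty":0,"tz":0,"rx":0,"ry":0,"rz":0,"hand":26},{"tx":0,"ty":0,"tz":0,"rx":0,"ry":0,"rz":0,"hand":26}]' 30
python3 -m pendant '[{"tx":0,"ty":0,"tz":-0.2,"rx":0,"ry":0,"rz":0,"hand":26},{"tx":0,"ty":0,"tz":-0.5,"rx":0,"ry":0,"rz":0,"hand":26},{"tx":0,"ty":0,"tz":-0.7,"rx":0,"ry":0,"rz":0.3,"hand":26},{"tx":0,"ty":0,"tz":-0.5,"rx":0,"ry":0,"rz":0.5,"hand":26},{"tx":0,"ty":0,"tz":-0.2,"rx":0,"ry":0,"rz":0.1,"hand":26},{"tx":0,"ty":0,"tz":0,"rx":0,"ry":0,"rz":0,"hand":26},{"tx":0,"ty":0,"tz":0,"rx":0,"ry":0,"rz":0,"hand":26},{"tx":0,"ty":0,"tz":0,"rx":0,"ry":0,"rz":0,"hand":26}]' 30
python3 - <<'E'
from h import *
c=np.array([.4158,-.3402]);e=np.array([np.cos(np.radians(-7.8)),np.sin(np.radians(-7.8))])
t=c-.036*e;print(t);go(*t,.0060,82.2);grab("wrist","w8")
E
```

```text
time: 23.7
eef_pos: [0.5675, -0.3427, 0.0022]
tcp_rot: [-0.0, 0.007, 1.0, 0.0]
force: [0.2, -0.5, -0.4]
grip_width: 0.0599
gripper_force: 0.0
time: 24.5
eef_pos: [0.5683, -0.3432, 0.0035]
tcp_rot: [0.001, 0.007, 1.0, -0.0]
force: [0.1, -0.2, 4.7]
grip_width: 0.031
gripper_force: 30.3
time: 25.3
eef_pos: [0.5669, -0.3421, 0.0848]
tcp_rot: [-0.001, 0.069, 0.998, 0.001]
force: [-0.0, 0.5, -1.2]
grip_width: 0.0308
gripper_force: 29.8
[ 0.38013308 -0.33531424]
t 25.3 pos [ 0.5669 -0.3421  0.0848] yaw 82.0 z [-0.002  0.002] grip 30.8 29.8 F [-0.   0.5 -1.2]
 rz,txyz: -0.02 [4.65, -0.47, 1.97] j6end -34
 rz,txyz: 22.48 [-4.65, 0.47, 1.97] j6end 146
```

```bash
python3 -m pendant '[{"tx":0.4,"ty":-0.04,"tz":0,"rx":0,"ry":0,"rz":0,"hand":26},{"tx":0.8,"ty":-0.08,"tz":0,"rx":0,"ry":0,"rz":0,"hand":26},{"tx":0.8,"ty":-0.08,"tz":0,"rx":0,"ry":0,"rz":0,"hand":26},{"tx":0.8,"ty":-0.08,"tz":0,"rx":0,"ry":0,"rz":0,"hand":26},{"tx":0.8,"ty":-0.08,"tz":0,"rx":0,"ry":0,"rz":0,"hand":26},{"tx":0.7,"ty":-0.07,"tz":0,"rx":0,"ry":0,"rz":0,"hand":26},{"tx":0.35,"ty":-0.04,"tz":0,"rx":0,"ry":0,"rz":0,"hand":26},{"tx":0,"ty":0,"tz":0,"rx":0,"ry":0,"rz":0,"hand":26}]' 30
python3 -m pendant '[{"tx":0,"ty":0,"tz":0.3,"rx":0,"ry":0,"rz":0,"hand":26},{"tx":0,"ty":0,"tz":0.5,"rx":0,"ry":0,"rz":0,"hand":26},{"tx":0,"ty":0,"tz":0.4,"rx":0,"ry":0,"rz":0,"hand":26},{"tx":0,"ty":0,"tz":0,"rx":0,"ry":0,"rz":0,"hand":26},{"tx":0,"ty":0,"tz":0,"rx":0,"ry":0,"rz":0,"hand":26},{"tx":0,"ty":0,"tz":0,"rx":0,"ry":0,"rz":0,"hand":26},{"tx":0,"ty":0,"tz":0,"rx":0,"ry":0,"rz":0,"hand":26},{"tx":0,"ty":0,"tz":0,"rx":0,"ry":0,"rz":0,"hand":26}]' 30
python3 - <<'E'
from h import *
go(.3801,-.3353,.0068,82.2)
E
```

```text
time: 26.15
eef_pos: [0.3794, -0.335, 0.086]
tcp_rot: [-0.001, 0.071, 0.998, 0.001]
force: [0.8, 0.4, 0.0]
grip_width: 0.0309
gripper_force: 29.8
time: 26.95
eef_pos: [0.3814, -0.3359, 0.0391]
tcp_rot: [0.001, 0.07, 0.998, -0.0]
force: [-0.3, 0.2, -0.1]
grip_width: 0.0313
gripper_force: 29.8
t 26.95 pos [ 0.3814 -0.3359  0.0391] yaw 82.0 z [ 0.001 -0.001] grip 31.3 29.8 F [-0.3  0.2 -0.1]
 rz,txyz: -0.02 [0.04, 0.01, 0.81] j6end -34
 rz,txyz: 22.48 [-0.04, -0.01, 0.81] j6end 146
```

```bash
python3 -m pendant '[{"tx":0.02,"ty":0,"tz":0.4,"rx":0,"ry":0,"rz":0,"hand":26},{"tx":0,"ty":0,"tz":0.25,"rx":0,"ry":0,"rz":0,"hand":26},{"tx":0,"ty":0,"tz":0.15,"rx":0,"ry":0,"rz":0,"hand":26},{"tx":0,"ty":0,"tz":0,"rx":0,"ry":0,"rz":0,"hand":26},{"tx":0,"ty":0,"tz":0,"rx":0,"ry":0,"rz":0,"hand":33},{"tx":0,"ty":0,"tz":0,"rx":0,"ry":0,"rz":0,"hand":37},{"tx":0,"ty":0,"tz":0,"rx":0,"ry":0,"rz":0,"hand":42},{"tx":0,"ty":0,"tz":0,"rx":0,"ry":0,"rz":0,"hand":45}]' 30
python3 -m pendant '[{"tx":0,"ty":0,"tz":-0.4,"rx":0,"ry":0,"rz":0,"hand":45},{"tx":0,"ty":0,"tz":-0.8,"rx":0,"ry":0,"rz":0,"hand":45},{"tx":0,"ty":0,"tz":-0.8,"rx":0,"ry":0,"rz":0,"hand":45},{"tx":0,"ty":0,"tz":-0.8,"rx":0,"ry":0,"rz":0.5,"hand":45},{"tx":0,"ty":0,"tz":0,"rx":0,"ry":0,"rz":0.8,"hand":45},{"tx":0,"ty":0,"tz":0,"rx":0,"ry":0,"rz":0.8,"hand":45},{"tx":0,"ty":0,"tz":0,"rx":0,"ry":0,"rz":0.8,"hand":45},{"tx":0,"ty":0,"tz":0,"rx":0,"ry":0,"rz":0.86,"hand":45}]' 30
python3 - <<'E'
from h import *
go(.454,.0025,.1,52)
E
```

```text
time: 27.75
eef_pos: [0.3802, -0.3354, 0.0066]
tcp_rot: [0.0, 0.07, 0.998, -0.0]
force: [-0.6, -0.1, 0.8]
grip_width: 0.0447
gripper_force: 0.0
time: 28.55
eef_pos: [0.3801, -0.3354, 0.1187]
tcp_rot: [0.0, 0.328, 0.945, -0.0]
force: [0.3, 0.8, 0.3]
grip_width: 0.0453
gripper_force: 0.0
t 28.55 pos [ 0.3801 -0.3354  0.1187] yaw 51.7 z [ 0. -0.] grip 45.3 0.0 F [0.3 0.8 0.3]
 rz,txyz: -0.04 [3.74, 7.79, 0.47] j6end 38
 rz,txyz: 22.46 [-3.74, -7.79, 0.47] j6end 218
```

```bash
python3 -m pendant '[{"tx":0.22,"ty":0.45,"tz":0,"rx":0,"ry":0,"rz":0,"hand":45},{"tx":0.4,"ty":0.84,"tz":0,"rx":0,"ry":0,"rz":0,"hand":45},{"tx":0.4,"ty":0.84,"tz":0,"rx":0,"ry":0,"rz":0,"hand":45},{"tx":0.4,"ty":0.84,"tz":0,"rx":0,"ry":0,"rz":0,"hand":45},{"tx":0.4,"ty":0.84,"tz":0,"rx":0,"ry":0,"rz":0,"hand":45},{"tx":0.4,"ty":0.84,"tz":0,"rx":0,"ry":0,"rz":0,"hand":45},{"tx":0.4,"ty":0.84,"tz":0,"rx":0,"ry":0,"rz":0,"hand":45},{"tx":0.4,"ty":0.84,"tz":0,"rx":0,"ry":0,"rz":0,"hand":45}]' 30
python3 -m pendant '[{"tx":0.4,"ty":0.84,"tz":0,"rx":0,"ry":0,"rz":0,"hand":45},{"tx":0.32,"ty":0.62,"tz":0,"rx":0,"ry":0,"rz":-0.04,"hand":45},{"tx":0,"ty":0,"tz":0,"rx":0,"ry":0,"rz":0,"hand":45},{"tx":0,"ty":0,"tz":0,"rx":0,"ry":0,"rz":0,"hand":45},{"tx":0,"ty":0,"tz":0,"rx":0,"ry":0,"rz":0,"hand":45},{"tx":0,"ty":0,"tz":0,"rx":0,"ry":0,"rz":0,"hand":45},{"tx":0,"ty":0,"tz":0,"rx":0,"ry":0,"rz":0,"hand":45},{"tx":0,"ty":0,"tz":0,"rx":0,"ry":0,"rz":0,"hand":45}]' 30
python3 - <<'E'
from h import *
go(.454,.0025,.003,52);grab("wrist","w9")
E
```

```text
time: 29.35
eef_pos: [0.4413, -0.0601, 0.1187]
tcp_rot: [0.0, 0.326, 0.945, 0.0]
force: [-0.9, -0.5, -0.1]
grip_width: 0.0448
gripper_force: 0.0
time: 30.15
eef_pos: [0.4545, 0.0015, 0.1185]
tcp_rot: [-0.0, 0.324, 0.946, 0.0]
force: [0.0, 0.4, 0.1]
grip_width: 0.0453
gripper_force: 0.0
t 30.15 pos [0.4545 0.0015 0.1185] yaw 52.2 z [0. 0.] grip 45.3 0.0 F [0.  0.4 0.1]
 rz,txyz: 0.02 [0.02, 0.01, 2.89] j6end 38
 rz,txyz: -22.48 [-0.02, -0.01, 2.89] j6end -142
```

View pics/w9.png

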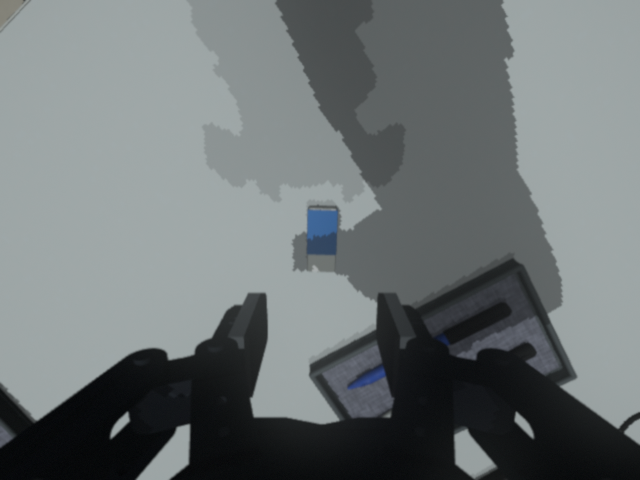

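The eraser spans (307,205) to (338,271), square between the fingers. Both pens lie side by side in the tray.

Run:
```python
from h import *
w=world("w9",[(307,208),(338,208),(337,271),(306,270)],.012);c=w.mean(0);print(np.round(w*1e3,1),c)
go(c[0],c[1],.003,52)
```

```text
[[431.    8.2  12. ]
 [443.8  24.6  12. ]
 [479.4  -3.2  12. ]
 [465.4 -20.   12. ]] [0.45490392 0.0023968  0.012     ]
t 30.2 pos [0.4545 0.0016 0.1185] yaw 52.2 z [0. 0.] grip 44.9 0.0 F [-0.  -0.2  1. ]
 rz,txyz: 0.02 [0.0, 0.02, 2.89] j6end 38
 rz,txyz: -22.48 [-0.0, -0.02, 2.89] j6end -142
```

```bash
python3 -m pendant '[{"tx":0,"ty":0.02,"tz":0.4,"rx":0,"ry":0,"rz":0,"hand":45},{"tx":0,"ty":0,"tz":0.6,"rx":0,"ry":0,"rz":0,"hand":45},{"tx":0,"ty":0,"tz":0.6,"rx":0,"ry":0,"rz":0,"hand":45},{"tx":0,"ty":0,"tz":0.6,"rx":0,"ry":0,"rz":0,"hand":45},{"tx":0,"ty":0,"tz":0.4,"rx":0,"ry":0,"rz":0,"hand":45},{"tx":0,"ty":0,"tz":0.22,"rx":0,"ry":0,"rz":0,"hand":45},{"tx":0,"ty":0,"tz":0.05,"rx":0,"ry":0,"rz":0,"hand":40},{"tx":0,"ty":0,"tz":0,"rx":0,"ry":0,"rz":0,"hand":30}]' 30
python3 -m pendant '[{"tx":0,"ty":0,"tz":0,"rx":0,"ry":0,"rz":0,"hand":24},{"tx":0,"ty":0,"tz":0,"rx":0,"ry":0,"rz":0,"hand":19},{"tx":0,"ty":0,"tz":0,"rx":0,"ry":0,"rz":0,"hand":16},{"tx":0,"ty":0,"tz":0,"rx":0,"ry":0,"rz":0,"hand":16},{"tx":0,"ty":0,"tz":0,"rx":0,"ry":0,"rz":0,"hand":16},{"tx":0,"ty":0,"tz":-0.3,"rx":0,"ry":0,"rz":0,"hand":16},{"tx":0,"ty":0,"tz":-0.7,"rx":0,"ry":0,"rz":0,"hand":16},{"tx":0,"ty":0,"tz":-0.8,"rx":0,"ry":0,"rz":0,"hand":16}]' 30
python3 - <<'E'
from h import *
go(.446,.328,.1,52)
E
```

```text
time: 31.0
eef_pos: [0.4552, 0.0027, 0.0039]
tcp_rot: [0.0, 0.324, 0.946, 0.0]
force: [0.8, -0.2, -0.0]
grip_width: 0.0299
gripper_force: 0.0
time: 31.8
eef_pos: [0.4539, 0.003, 0.0758]
tcp_rot: [-0.001, 0.324, 0.946, -0.0]
force: [0.6, 0.4, 0.3]
grip_width: 0.0191
gripper_force: 29.5
t 31.8 pos [0.4539 0.003  0.0758] yaw 52.2 z [-0.002  0.001] grip 19.1 29.5 F [0.6 0.4 0.3]
 rz,txyz: 0.03 [5.16, 6.28, -0.6] j6end 74
 rz,txyz: -22.47 [-5.16, -6.28, -0.6] j6end -106
```

```bash
python3 -m pendant '[{"tx":0.25,"ty":0.3,"tz":-0.3,"rx":0,"ry":0,"rz":0,"hand":16},{"tx":0.55,"ty":0.67,"tz":-0.15,"rx":0,"ry":0,"rz":0,"hand":16},{"tx":0.55,"ty":0.67,"tz":0,"rx":0,"ry":0,"rz":0,"hand":16},{"tx":0.55,"ty":0.67,"tz":0,"rx":0,"ry":0,"rz":0,"hand":16},{"tx":0.55,"ty":0.67,"tz":0,"rx":0,"ry":0,"rz":0,"hand":16},{"tx":0.55,"ty":0.67,"tz":0,"rx":0,"ry":0,"rz":0,"hand":16},{"tx":0.55,"ty":0.67,"tz":0,"rx":0,"ry":0,"rz":0,"hand":16},{"tx":0.55,"ty":0.67,"tz":0,"rx":0,"ry":0,"rz":0,"hand":16}]' 30
python3 -m pendant '[{"tx":0.55,"ty":0.67,"tz":0,"rx":0,"ry":0,"rz":0,"hand":16},{"tx":0.51,"ty":0.62,"tz":0,"rx":0,"ry":0,"rz":0,"hand":16},{"tx":0,"ty":0,"tz":0,"rx":0,"ry":0,"rz":0,"hand":16},{"tx":0,"ty":0,"tz":0,"rx":0,"ry":0,"rz":0,"hand":16},{"tx":0,"ty":0,"tz":0,"rx":0,"ry":0,"rz":0,"hand":16},{"tx":0,"ty":0,"tz":0,"rx":0,"ry":0,"rz":0,"hand":16},{"tx":0,"ty":0,"tz":0,"rx":0,"ry":0,"rz":0,"hand":16},{"tx":0,"ty":0,"tz":0,"rx":0,"ry":0,"rz":0,"hand":16}]' 30
python3 - <<'E'
from h import *
go(.446,.328,.008,52);grab("wrist","w10")
E
```

```text
time: 32.6
eef_pos: [0.4473, 0.2626, 0.0939]
tcp_rot: [0.0, 0.324, 0.946, 0.0]
force: [0.6, -0.5, 0.9]
grip_width: 0.0184
gripper_force: 29.5
time: 33.4
eef_pos: [0.4458, 0.3271, 0.0939]
tcp_rot: [0.0, 0.324, 0.946, 0.0]
force: [-0.3, -0.5, -1.0]
grip_width: 0.0188
gripper_force: 29.5
t 33.4 pos [0.4458 0.3271 0.0939] yaw 52.2 z [0. 0.] grip 18.8 29.5 F [-0.3 -0.5 -1. ]
 rz,txyz: 0.02 [0.01, 0.02, 2.15] j6end 74
 rz,txyz: -22.48 [-0.01, -0.02, 2.15] j6end -106
```

View pics/w10.png

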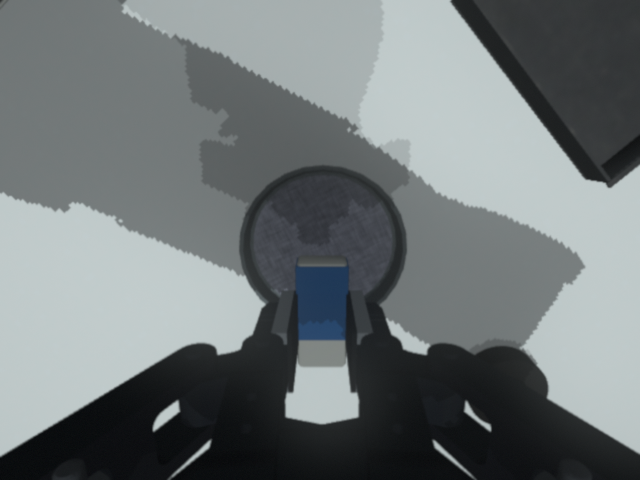

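The dish rim shows at left (240,243), right (407,243) and top (323,165). The eraser is held level, spanning (297,258) to (348,365).

Run:
```python
from h import *
from scipy.optimize import least_squares
w=world("w10",[(240,243),(407,243),(323,165),(262,188),(382,188)],.014)[:,:2]
r=least_squares(lambda c:np.linalg.norm(w-c[:2],axis=1)-.052,[.446,.328]);print(r.x,r.fun)
x=(r.x+[.4455,.328])/2;print(x)
go(*x,.0075,52)
```

```text
[0.44570808 0.32924948] [-5.66103819e-04  2.88405273e-05 -3.13324108e-04  6.82360159e-04
 -1.85249428e-04]
[0.44560404 0.32862474]
t 33.45 pos [0.4459 0.3272 0.0938] yaw 52.2 z [0. 0.] grip 18.9 29.5 F [-0.  -0.8 -0.6]
 rz,txyz: 0.02 [0.03, 0.02, 2.16] j6end 74
 rz,txyz: -22.48 [-0.03, -0.02, 2.16] j6end -106
```

```bash
python3 -m pendant '[{"tx":0.03,"ty":0.03,"tz":0.4,"rx":0,"ry":0,"rz":0,"hand":16},{"tx":0,"ty":0,"tz":0.5,"rx":0,"ry":0,"rz":0,"hand":16},{"tx":0,"ty":0,"tz":0.5,"rx":0,"ry":0,"rz":0,"hand":16},{"tx":0,"ty":0,"tz":0.4,"rx":0,"ry":0,"rz":0,"hand":16},{"tx":0,"ty":0,"tz":0.25,"rx":0,"ry":0,"rz":0,"hand":16},{"tx":0,"ty":0,"tz":0.12,"rx":0,"ry":0,"rz":0,"hand":16},{"tx":0,"ty":0,"tz":0,"rx":0,"ry":0,"rz":0,"hand":16},{"tx":0,"ty":0,"tz":0,"rx":0,"ry":0,"rz":0,"hand":16}]' 30
python3 -m pendant '[{"tx":0,"ty":0,"tz":0,"rx":0,"ry":0,"rz":0,"hand":20},{"tx":0,"ty":0,"tz":0,"rx":0,"ry":0,"rz":0,"hand":24},{"tx":0,"ty":0,"tz":0,"rx":0,"ry":0,"rz":0,"hand":28},{"tx":0,"ty":0,"tz":0,"rx":0,"ry":0,"rz":0,"hand":32},{"tx":0,"ty":0,"tz":0,"rx":0,"ry":0,"rz":0,"hand":32},{"tx":0,"ty":0,"tz":-0.4,"rx":0,"ry":0,"rz":0,"hand":32},{"tx":0,"ty":0,"tz":-0.8,"rx":0,"ry":0,"rz":0,"hand":32},{"tx":0,"ty":0,"tz":-0.9,"rx":0,"ry":0,"rz":0,"hand":32}]' 30
python3 -m pendant '[{"tx":0,"ty":0,"tz":-0.9,"rx":0,"ry":0,"rz":0,"hand":32},{"tx":0.9,"ty":0,"tz":-0.4,"rx":0,"ry":0,"rz":0,"hand":32},{"tx":0.9,"ty":0,"tz":-0.4,"rx":0,"ry":0,"rz":0,"hand":32},{"tx":0.9,"ty":0,"tz":-0.4,"rx":0,"ry":0,"rz":0,"hand":32},{"tx":0.9,"ty":0,"tz":0,"rx":0,"ry":0,"rz":0,"hand":32},{"tx":0.9,"ty":0,"tz":0,"rx":0,"ry":0,"rz":0,"hand":32},{"tx":0,"ty":0,"tz":0,"rx":0,"ry":0,"rz":0,"hand":32},{"tx":0,"ty":0,"tz":0,"rx":0,"ry":0,"rz":0,"hand":32}]' 30
python3 - <<'E'
from h import *
grab("top","top9");crop("top9",140,150,530,320,2.05,"c9")
E
```

```text
time: 34.25
eef_pos: [0.446, 0.3296, 0.0077]
tcp_rot: [0.0, 0.324, 0.946, 0.0]
force: [-0.7, -0.7, 3.3]
grip_width: 0.0193
gripper_force: 29.9
time: 35.05
eef_pos: [0.4443, 0.3289, 0.0906]
tcp_rot: [-0.001, 0.324, 0.946, -0.001]
force: [0.6, 1.2, 0.2]
grip_width: 0.0319
gripper_force: 0.0
time: 35.85
eef_pos: [0.3025, 0.44, 0.1749]
tcp_rot: [0.0, 0.323, 0.947, -0.0]
force: [1.1, -1.1, 0.4]
grip_width: 0.0323
gripper_force: 0.0
```

View pics/c9.png

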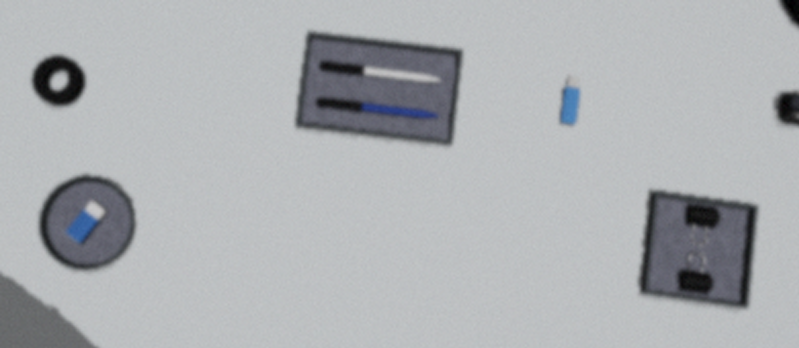

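The black and blue pens lie lengthways, apart, in the long tray. The clips lie in the square tray at (702,215) and (696,281), with the eraser mid-dish at (85,222); the tape and stick have not moved. One numeric check remains: the gap between the clip handles.

Run:
```python
from h import *
p=world("w7",[(320,16)],.005)[0,:2];c=np.array([.4158,-.3402]);e=np.array([np.cos(np.radians(-7.8)),np.sin(np.radians(-7.8))])
print("A tip v mm",(p-c)@e*1e3)
T=np.array([.3801,-.3354]);print("B tip v mm",((T-c)@e+.0335)*1e3)
# dark-pixel profile along tray axis in the final top picture
f=np.load("pics/top9.npz");g=cv2.cvtColor(f["img"],cv2.COLOR_RGB2GRAY).astype(int)
u=[479,480,481,482];print(g[245:290,474:488].tolist()[8:36])
print(ctrl.observe()["time"])
```

```text
A tip v mm 5.5765507145006525
B tip v mm -2.521132652515204
[[57, 27, 17, 21, 20, 27, 25, 23, 22, 20, 23, 21, 20, 19], [54, 24, 14, 25, 25, 26, 30, 26, 21, 29, 19, 25, 23, 24], [52, 23, 12, 20, 19, 23, 24, 27, 23, 28, 28, 22, 24, 25], [53, 24, 16, 17, 14, 18, 18, 17, 20, 26, 18, 27, 27, 24], [56, 27, 12, 19, 12, 16, 14, 19, 17, 17, 15, 18, 17, 19], [61, 32, 29, 32, 36, 29, 17, 19, 20, 16, 22, 18, 19, 18], [72, 55, 52, 59, 72, 60, 42, 33, 25, 31, 30, 30, 22, 23], [90, 79, 77, 85, 105, 94, 73, 61, 57, 58, 66, 56, 43, 41], [95, 95, 94, 100, 116, 107, 97, 90, 82, 82, 97, 84, 71, 68], [97, 101, 99, 105, 109, 108, 105, 98, 96, 94, 106, 105, 96, 90], [99, 101, 103, 106, 106, 104, 103, 101, 100, 103, 106, 103, 103, 99], [101, 101, 109, 113, 109, 101, 102, 100, 102, 103, 103, 96, 99, 100], [105, 101, 108, 115, 109, 100, 101, 102, 101, 104, 108, 102, 99, 103], [104, 104, 105, 106, 107, 101, 100, 98, 98, 106, 111, 111, 107, 104], [103, 106, 98, 101, 105, 103, 98, 99, 96, 98, 115, 115, 104, 101], [104, 100, 106, 106, 111, 103, 101, 103, 105, 102, 111, 112, 104, 104], [104, 104, 103, 101, 110, 103, 103, 115, 113, 105, 106, 102, 104, 102], [102, 103, 102, 105, 104, 100, 105, 111, 111, 107, 103, 102, 100, 101], [103, 100, 103, 100, 102, 97, 99, 106, 104, 101, 101, 101, 101, 97], [101, 101, 93, 91, 95, 95, 99, 99, 107, 104, 100, 102, 101, 98], [98, 91, 94, 96, 93, 89, 93, 104, 110, 110, 105, 102, 101, 100], [95, 95, 111, 110, 96, 90, 97, 105, 109, 111, 105, 100, 100, 100], [93, 101, 125, 120, 106, 102, 98, 99, 109, 121, 113, 100, 102, 102], [91, 102, 123, 114, 103, 102, 105, 95, 102, 126, 121, 103, 99, 94], [92, 92, 105, 107, 100, 99, 104, 98, 101, 127, 120, 106, 99, 96], [89, 85, 91, 96, 95, 103, 103, 96, 102, 118, 118, 103, 98, 97], [91, 83, 86, 89, 97, 102, 98, 93, 98, 106, 109, 105, 99, 98], [81, 75, 79, 88, 92, 94, 95, 100, 108, 106, 104, 103, 103, 99]]
35.9
```

The handles are about 8 mm apart, so no clip lies on the other. Everything is in place; handing in.

```bash
python3 -c "
from workcell import ctrl
print(ctrl.sign_off())"
```

```text
the job is handed in; nothing more can be done
None
```

I handed the job in at about 36 s: both pens are in the long tray, both binder clips in the square tray and the eraser in the round dish (within about 3 mm of centre), with the memory stick and tape left where they were; sign-off gave no verdict.

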